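Check a valve block's port-to-port length on the bench gauge

ROBOT

A 6-joint arm with a two-finger parallel gripper is mounted at the origin on a cart in front of the work surface, level with it; the furniture and walls round the work are solid. World frame = base frame: x ahead of the robot, y to its left, z up, the work surface at z = 0. Lengths are in m, angles in rad, forces in N, time in s.
With the tool pointing down it reaches from about 0.35 to 0.775 m from the base axis. Payload 5.5 kg.
Tool frame: the origin (TCP) lies midway between the tips of the shut fingers; the grasp point (between the pads) lies 19 mm behind it; x points along the fingers, y is the direction in which the jaws open and shut, and the axes are right-handed (so a half turn about x gives the same grasp; the last joint's range is limited). The gripper opens to 85 mm and grips with 20 to 120 N. Pads are 22 mm wide; open, the fingers measure 114 mm over their backs; the gripper's body (76 mm by 85 mm) begins 54 mm behind the grasp point. The pads swing forward as they close: fully open they stand 13 mm farther back than shut.
Start: joints at [-1.433, 0.313, 0.046, 1.304, 0, 1.431], TCP at [0.158, -0.553, 0.231] pointing down, gripper open.
Joint ranges: [-2.76, 2.76], [-0.86, 1.69], [-1.03, 1.26], [-2.2, 2.34], [-1.47, 1.5], [-3.14, 3.14]. Speed limits (rad/s): [2.57, 2.57, 3.14, 3.14, 3.14, 3.14].

INTERFACE

Orientations are given as a unit quaternion [w, x, y, z].
In Python, from workcell import env, optics, order, models gives the robot as it stands. The module is installed in compiled form; this text tells all that it offers.
- The arm moves only by the tool servo_tool, never from a script. Its argument "moves" is a list of rows, each a list of 5 numbers: the shift along the tool's x, y, z in cm, then the turn about the tool's x in rad, then the closure, from -1 (fully open) to 1 (shut). A call has exactly 10 rows; each row shifts and turns the commanded pose from where the row before left it, along the tool's axes as they then stand; what a row does not reach is not made up. A row lasts 1/8 s, in which the tool goes at most 62.5 mm and 10.7 degrees, less where a joint would pass 70% of its speed; a pose out of reach is approached as far as the arm can. A call is refused whole if a number of a shift passes 6.25 or a number of a turn 0.188, either way. A call with a gripper value outside its range is refused whole. The fingers move at their own pace and stop on an object; "grip_force" is the grip in N (left out, the last holds). Time passes only in rows, so rows that do not move let the fingers close, or fill a call up. It gives the time, the measured TCP pose, the force and the opening at its end, in the units of the state.
- env.get_state(): the state, without advancing time (a new reading comes with each control period).
- optics.read_camera(name): name is "scene" or "top"; returns a dict with "pixels" (400x640x3 uint8, blue, green, red), "vertical_fov" (degrees; the focal length in pixels is half the picture's height over the tangent of half this angle, whatever the lens; pixels are square), "cx", "cy" (the principal point, pixels), "k1" (the pictures are not rectified: a ray, as slopes to the right and down, at radius r is drawn at 1 + k1 r^2 times it, then the intrinsics apply), "extrinsics" (4x4, takes a point from world to camera coordinates). Camera axes: x right, y up, looking along -z (the intrinsics and any distortion apply to the point x, -y, -z); pixel columns grow to the right and rows downward; lengths in m; the calibration is good to about 2 mm. A picture is of the moment at which its call begins. There is no depth.
- order.hand_in(): hands the job in, once; it reports no verdict.
Trained networks look in a picture, given as the dict that the camera call returned (one of the last four; its "shot" number tells which), for a name from the list of things; names that differ only in an ending like _2 or _b are one class to them, and where a whole thing is asked for, a point or a joint stands for the part that bears it (a point fixed in the world has none). Each returns a list of dicts, best first, with "conf" (0 to 1); they miss things now and then, are a little off and sometimes report something else, mostly with a low value. They report only what shows in the picture. A call takes as long as a camera call.
- models.outline_of(name, picture): "pixels" (400x640 bool, what is visible of it) and "location" ([column, row] in pixels, amid what is visible of it).
- models.pinpoint(name, picture): "location" ([column, row] in pixels: a listed point, or the origin of a listed thing).
The state is a dict: "clock": time; "joint_pos": joint angles; "qvel": joint speeds; "tau": joint torques, N m; "tcp_pos": TCP position; "orientation": TCP orientation; "wrist_force": force on the tool from outside, world axes, zero at the start; "ft_torque": the same for the moment, N m; "finger_gap": finger opening in m.
Only numpy, scipy, OpenCV 4.12 (cv2) and the standard library are available. Lean on these libraries where they do the work, as an engineer would, in place of code of your own. Each camera call takes 0.05 s, during which the arm holds its last target.

TASK

Check the small grey valve block on the bench length gauge: lay it upright on the gauge's bed between the two jaws with its end ports facing them and let go of it, then gently slide the sliding jaw shut until both jaws bear on the port faces. Then press the block with one diagonal push back against the fence and down on the bed together, so that it is seated square, and finish while still holding that push (a firm 15 to 20 N) so that the reading can be taken. Leave the other parts on the bench where they are.

Things in the scene. Friction and masses are not known exactly. Their poses are not given: they have to be found in the camera images.
- block_center (a point): Workpiece: small grey die-cast valve block, upright, 0.11-0.23 kg. Body 36 (x) x 52 (y) x 36 (z) mm; a round port, 21 mm across, sticks 10 mm out of each y end: 72 mm over the flat port faces. A round boss, 24 mm across, stands 8 mm up from mid-top. This point: centre of the 36x52x36 body, 18 mm above its underside, on the port axis. Half a turn about z makes no difference.
- gauge: Bench length gauge (a table caliper), screwed down, immovable: grey cast base 118 (x) x 186 (y) mm. Origin under the base's centre, on the worktop; +x points from its open front to the fence, +y from the fixed jaw (right, seen from the front) to the sliding jaw (left), z up. It may stand turned a little. Fence face at x = 30, fixed jaw face at y = -50 mm, bed top at z = 16 mm.
- bed: The gauge's flat ground steel bed, on which the workpiece is laid: 86 mm deep in front of the fence and 148 mm long, top 16 mm above the worktop. The block slides on it with a friction of about 0.6, so leaning down on it before it touches the fence makes it stick. Origin on the bed's surface, 56 mm in front of the fence; axes as the gauge's.
- fence: The gauge's fence, a straight aluminium beam along y behind the bed, 30 mm high above the bed and 22 mm deep, 186 mm long; the sliding jaw rides along it. Origin at the foot of its front face (the face that looks to -x, at x = 0), at bed height, half-way along; axes as the gauge's.
- fixed_jaw: The fixed jaw at the gauge's right end. Origin on its contact face (which looks to +y, at y = 0), at bed height, in the plane of the fence's face; axes as the gauge's. The flat steel contact face reaches 69 mm forward of the fence (x = -69 to -3 mm) and from 4 to 32 mm above the bed; the jaw itself is 22 mm thick and 40 mm high above the bed.
- jaw (a joint): Sliding jaw: value = gap in m between the two contact faces, 0 shut to 0.112 wide open; starts over 20 mm wider than the block is long. Push it to the gauge's -y to shut it. About 1.5 N of friction, no spring, stays where it is left; it stops at about 0.072 with the block between the faces. Solid steel: a hard push makes large forces quickly.
- jaw_face: Contact face of the sliding jaw, mirror image of the fixed jaw's (looks to -y). Origin on the face, at bed height, in the plane of the fence's face; axes as the gauge's. The jaw, 22 mm thick and 40 mm high above the bed, lies on its +y side; a flat black readout box, up to 54 mm above the bed, rides with it on top of the fence.
- thumb_post (a point): The upright black ribbed thumb post on top of the sliding jaw, by which it is pushed or pinched: 16 mm across, standing free from 40 to 69 mm above the bed (56 to 85 mm above the worktop). This point is on its axis, 74 mm above the worktop.
- cover_plate: Bystander: flat die-cast cover, 64 x 96 x 12 mm, lying flat. Origin under its centre.
- plug_gauge: Bystander: plug gauge, a metal pin with a red end, 94 mm long, 18 mm thick, lying. Origin under its centre.
- brass_bush: Bystander: flanged brass bush, 38 mm across, 34 mm high. Origin under its centre.

How it is judged:
On the way, in this order (a step that is already met when the one before it is completed fails the run):
1. the valve block lies upright on the bed between the jaws, ports facing them, and is let go (x of block_center in the frame of fence between -0.07 and -0.016 m and z of block_center in the frame of bed between 0.015 and 0.021 m and y of block_center in the frame of fixed_jaw above 0.034 m and y of block_center in the frame of jaw_face below -0.034 m and angle between the y axis of valve_block and the y axis of gauge, either way round below 0.35 rad and angle between valve_block's own z axis and vertical below 0.06 rad and contact force between valve_block and bed above 0.4 N and contact force between the fingers and valve_block below 0.2 N), for 0.2 s.
2. the sliding jaw is shut: both jaws bear on the port faces with more than 2 N (value of joint jaw below 0.075 m and contact force between each of jaw_face, fixed_jaw and valve_block above 2 N), for 0.1 s.
At the end, for the whole second after the job is handed in: Pressed by the fingers (over 4 N), the block bears on fence and bed with over 3 N each, at rest; it is within 2 mm of the fence and of the fixed jaw, within 1.5 mm of the bed, square and upright within 2 degrees, and the sliding jaw is still shut on it (gap 70 to 74.2 mm) (x of block_center in the frame of fence between -0.02 and -0.0165 m and z of block_center in the frame of bed between 0.0165 and 0.0195 m and y of block_center in the frame of fixed_jaw between 0.0345 and 0.038 m and value of joint jaw between 0.07 and 0.0742 m and angle between the y axis of valve_block and the y axis of gauge, either way round below 0.035 rad and angle between valve_block's own z axis and vertical below 0.035 rad and contact force between valve_block and fence above 3 N and contact force between valve_block and bed above 3 N and contact force between the fingers and valve_block above 4 N and linear speed of valve_block below 0.01 m/s); the arm keeps its last pose, push and grip.
It fails at once if the sliding jaw is rammed against the block (more than 45 N) (contact force between jaw_face and valve_block above 45 N).
It fails at once if another part on the bench is shifted by more than 30 mm (distance of any of cover_plate, plug_gauge, brass_bush from where it was at the start of the episode above 0.03 m).
It also fails if it takes over 64 s, if anything falls off the work surface, if the arm or the gripper's body presses on something with over 40 N, if the wrist force passes 120 N, or if a joint passes its speed limit or range.

## Working session

There is one attempt and no reset: what is moved stays moved. The work goes in short steps, Python scripts to look and compute and a tool call to move; the robot and the scene stay as the last step left them, time stands still between calls to the robot, and variables do not carry over. Pictures are saved under pics/ and viewed, and the job is handed in when it is done.

Besides the shell and the picture viewer there is one more tool, called after ">>>" as name([rows], argument=value, ...), one row to a line, values as JSON. servo_tool: Moves the arm, as the interface text tells. Its arguments: {"type":"object","properties":{"moves":{"type":"array"},"grip_force":{"type":"number"}},"required":["moves"]}

```bash
mkdir -p pics; ls
cat > h.py <<'E'
import numpy as np, cv2
from workcell import env, optics, order, models
def K(p):
    h,w=p["pixels"].shape[:2]; f=h/2/np.tan(np.radians(p["vertical_fov"])/2); return f,p["cx"],p["cy"],p["k1"]
def ray(p,uv):
    f,cx,cy,k1=K(p); d=np.array([(uv[0]-cx)/f,(uv[1]-cy)/f]); s=d.copy()
    for _ in range(50): s=d/(1+k1*(s@s))
    E=np.array(p["extrinsics"]); R,t=E[:3,:3],E[:3,3]
    v=R.T@np.array([s[0],-s[1],-1]); return -R.T@t, v/np.linalg.norm(v)
def atz(p,uv,z):
    o,v=ray(p,uv); return o+v*(z-o[2])/v[2]
def proj(p,X):
    f,cx,cy,k1=K(p); E=np.array(p["extrinsics"]); c=E[:3,:3]@np.array(X)+E[:3,3]
    s=np.array([c[0],-c[1]])/-c[2]; s=s*(1+k1*(s@s)); return np.array([cx,cy])+f*s
def tri(a):
    A=np.zeros((3,3));b=np.zeros(3)
    for p,uv in a:
        o,v=ray(p,uv); M=np.eye(3)-np.outer(v,v); A+=M;b+=M@o
    return np.linalg.solve(A,b)
E
python3 - <<'E'
from h import *
s=env.get_state(); print({k:np.round(v,3).tolist() for k,v in s.items()})
P={n:optics.read_camera(n) for n in("scene","top")}
for n,p in P.items():
    cv2.imwrite(f"pics/{n}0.png",p["pixels"]); print(n,K(p),np.round(p["extrinsics"],3).tolist())
names=["block_center","gauge","bed","fence","fixed_jaw","jaw_face","thumb_post","cover_plate","plug_gauge","brass_bush"]
for nm in names:
    L=[]
    for n,p in P.items():
        r=models.pinpoint(nm,p)
        print(nm,n,[(np.round(x["location"],1).tolist(),round(x["conf"],2)) for x in r[:3]])
        if r: L.append((p,r[0]["location"]))
    if len(L)==2: print("   ",np.round(tri(L),4))
E
```

```text
pics
{'clock': 0.0, 'joint_pos': [-1.433, 0.314, 0.045, 1.304, 0.0, 1.431], 'qvel': [0.002, -0.0, -0.0, 0.0, 0.0, -0.002], 'tau': [-0.002, -48.062, 29.854, 0.019, -0.0, 0.0], 'tcp_pos': [0.158, -0.552, 0.23], 'orientation': [0.097, 0.7, 0.099, -0.7], 'wrist_force': [0.441, -0.733, -0.396], 'ft_torque': [-0.04, -0.019, 0.023], 'finger_gap': 0.086}
scene (np.float64(453.98978350849416), 326.24526437062946, 200.09025295880772, -0.07325332034157442) [[0.472, -0.882, 0.02, -0.444], [0.452, 0.262, 0.853, -0.241], [-0.757, -0.393, 0.522, -0.693], [0.0, 0.0, 0.0, 1.0]]
top (np.float64(396.9691366527273), 320.7066419946426, 199.49905075860582, -0.08319432030064208) [[0.024, -1.0, 0.019, -0.239], [0.987, 0.027, 0.159, -0.523], [-0.16, 0.015, 0.987, -0.829], [0.0, 0.0, 0.0, 1.0]]
block_center scene [([330.5, 243.9], 0.93)]
block_center top [([335.3, 232.4], 0.91)]
    [ 0.4614 -0.2629  0.0124]
gauge scene [([264.8, 207.2], 0.68), ([278.9, 200.8], 0.23)]
gauge top [([238.4, 201.3], 0.69)]
    [ 0.5325 -0.042  -0.0069]
bed scene [([251.9, 205.0], 0.89)]
bed top [([239.3, 215.3], 0.82)]
    [ 0.49
[... 204 characters left out ...]
68.3, 185.8], 0.81), ([240.8, 187.0], 0.54), ([293.9, 160.7], 0.39)]
    [ 0.559  -0.0971  0.0063]
jaw_face scene [([251.5, 191.5], 0.53)]
jaw_face top [([266.5, 186.3], 0.68), ([225.9, 183.2], 0.62), ([334.1, 169.8], 0.3)]
    [ 0.5271 -0.0739  0.0532]
thumb_post scene [([238.0, 172.4], 0.86)]
thumb_post top [([209.2, 196.1], 0.77)]
    [0.5247 0.0123 0.0759]
cover_plate scene [([356.2, 216.7], 0.63)]
cover_plate top [([332.3, 170.7], 0.85)]
    [ 0.6085 -0.2541 -0.0084]
plug_gauge scene [([399.6, 275.3], 0.59)]
plug_gauge top [([402.9, 234.8], 0.63)]
    [ 0.4598 -0.4184 -0.0048]
brass_bush scene [([322.4, 202.7], 0.54)]
brass_bush top [([295.9, 161.3], 0.64)]
    [ 0.6253 -0.1622 -0.0068]
```

View pics/scene0.png

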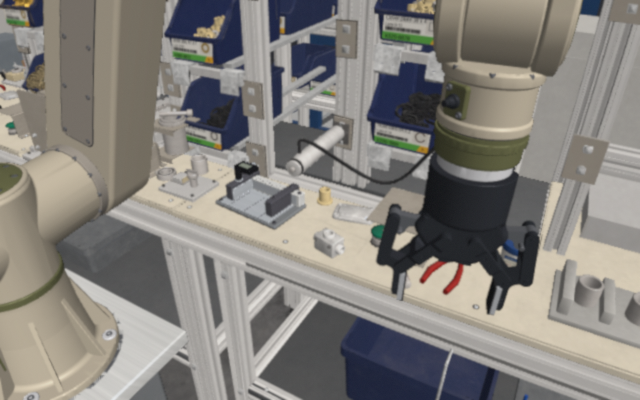

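View pics/top0.png

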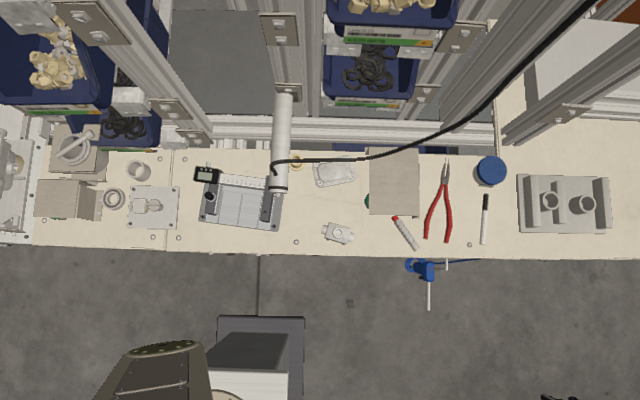

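```bash
python3 -c "
import cv2
a=cv2.imread('pics/top0.png')[130:280,180:440]; cv2.imwrite('pics/top0c.png',cv2.resize(a,None,fx=3,fy=3,interpolation=cv2.INTER_CUBIC))
a=cv2.imread('pics/scene0.png')[150:290,200:420]; cv2.imwrite('pics/scene0c.png',cv2.resize(a,None,fx=3.5,fy=3.5,interpolation=cv2.INTER_CUBIC))"
```

```text
(no output)
```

View pics/top0c.png

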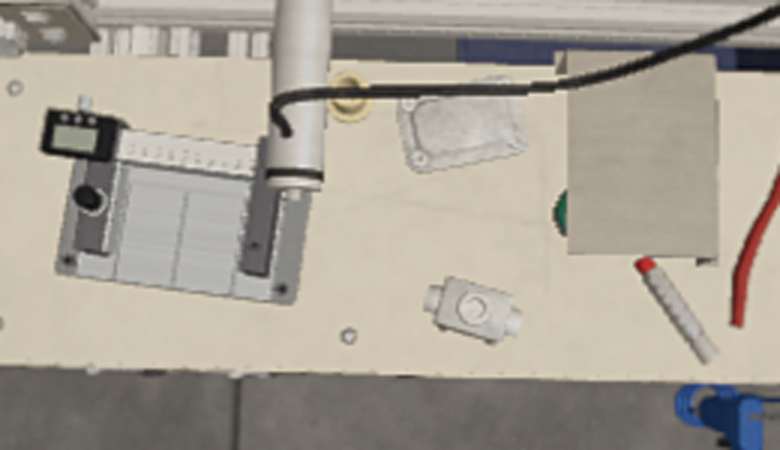

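View pics/scene0c.png

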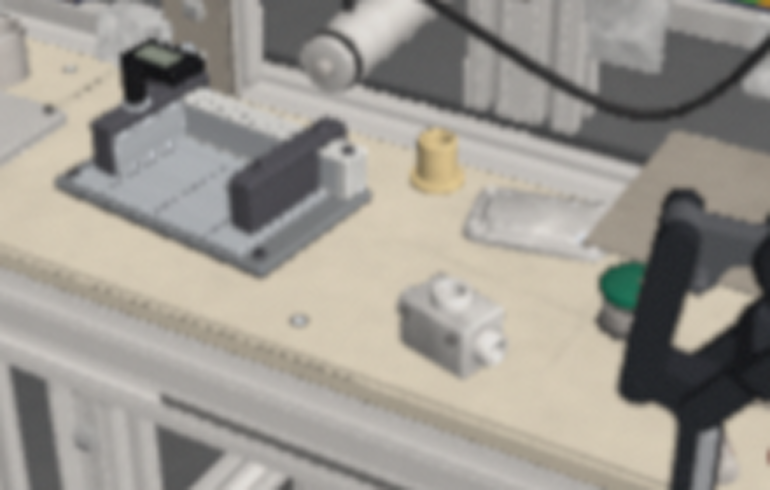

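The gripper is parked at the right. The gauge sits at about (240,200) in the top view, with a white cylinder hanging over its fixed jaw at about (279,189). The block is at (336,232), turned roughly 15°. Next I'll measure the gauge, the block and the overhanging cylinder more precisely.

Run:
```python
from h import *
P={n:optics.read_camera(n) for n in("scene","top")}
import pickle; pickle.dump(P,open("P0.pkl","wb"))
# cylinder end
print("cyl end", tri([(P["scene"],(294,168)),(P["top"],(279,189))]), "back",tri([(P["scene"],(343,131)),(P["top"],(284,97))]))
a=P["top"]["pixels"]
cv2.imwrite("pics/g1.png",cv2.resize(a[160:236,188:292],None,fx=7,fy=7,interpolation=cv2.INTER_CUBIC))
cv2.imwrite("pics/b1.png",cv2.resize(a[212:252,312:364],None,fx=14,fy=14,interpolation=cv2.INTER_CUBIC))
a=P["scene"]["pixels"]
cv2.imwrite("pics/g2.png",cv2.resize(a[155:233,210:312],None,fx=7,fy=7,interpolation=cv2.INTER_CUBIC))
cv2.imwrite("pics/b2.png",cv2.resize(a[222:262,308:350],None,fx=14,fy=14,interpolation=cv2.INTER_CUBIC))
from scipy.spatial.transform import Rotation as R
q=env.get_state()["orientation"]; print(R.from_quat([q[1],q[2],q[3],q[0]]).as_matrix().round(3))
```

```text
cyl end [ 0.53422547 -0.13816606  0.12258471] back [ 0.7279234  -0.14940844  0.13990031]
[[ 0.     0.274 -0.962]
 [-0.    -0.962 -0.274]
 [-1.     0.     0.   ]]
```

View pics/g1.png

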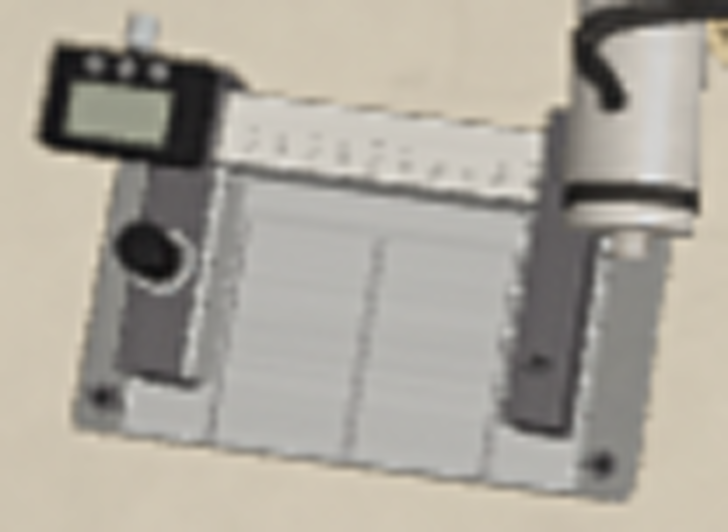

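View pics/b1.png

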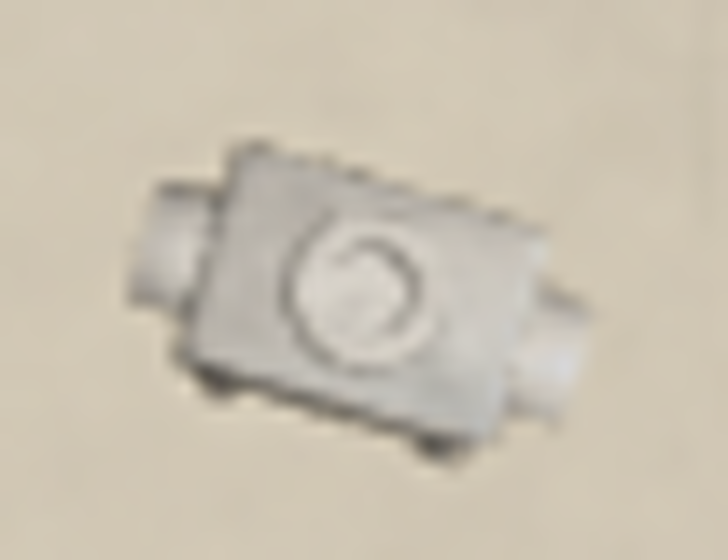

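View pics/g2.png

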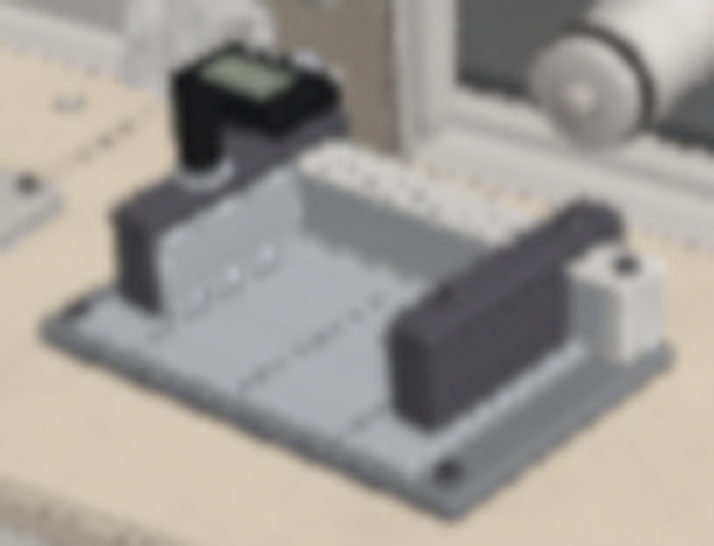

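View pics/b2.png

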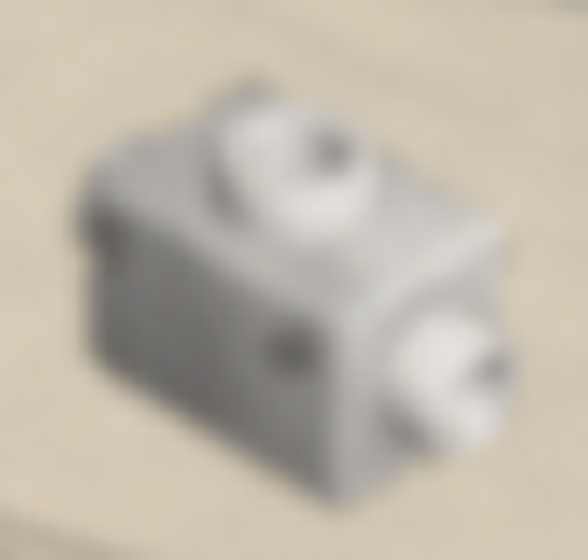

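```bash
cat > fit.py <<'E'
from h import *
import pickle
from scipy.optimize import least_squares
P=pickle.load(open("P0.pkl","rb"))
T=lambda u,v:(188+(u-3)/7,160+(v-3)/7)
S=lambda u,v:(210+(u-3)/7,155+(v-3)/7)
# (cam, px, x, y, z, uses_gap)
pts=[("top",T(127,432),-56,74,16,0),("top",T(580,490),-56,-74,16,0),
("top",T(570,435),-39,-72,56,0),("top",T(508,418),-39,-50,56,0),
("top",T(118,372),-39,-28,56,1),("top",T(195,382),-39,-50,56,1),
("scene",S(85,310),-56,74,16,0),("scene",S(430,475),-56,-74,16,0),
("scene",S(390,330),-39,-50,56,0),("scene",S(428,430),-39,-72,16,0),
("scene",S(115,215),-39,-28,56,1),("scene",S(158,238),-39,-50,56,1),("scene",S(300,170),30,-50,46,1)]
def W(q,x,y,z,g):
    c,s=np.cos(q[2]),np.sin(q[2]); y=y/1e3+g*q[3]; x=x/1e3
    return np.array([q[0]+c*x-s*y,q[1]+s*x+c*y,z/1e3])
def res(q): return np.concatenate([proj(P[c],W(q,x,y,z,g))-px for c,px,x,y,z,g in pts])
r=least_squares(res,[0.535,-0.045,0,0.095],loss="soft_l1"); 
print("gauge",r.x.round(4),np.degrees(r.x[2])); print(res(r.x).reshape(-1,2).round(1))
q=r.x; np.save("gauge.npy",q)
# post
print("post",tri([(P["scene"],(238.0,172.4)),(P["top"],(209.2,196.1))]), "pred z74 x:",W(q,-12,-39,74,1))
# block
Tb=lambda u,v:(312+(u-7)/14,212+(v-7)/14); Sb=lambda u,v:(308+(u-7)/14,222+(v-7)/14)
bp=[("top",Tb(238,145),18,26,36),("top",Tb(545,235),18,-26,36),("top",Tb(490,435),-18,-26,36),("top",Tb(188,352),-18,26,36),
("top",Tb(357,290),0,0,44),
("scene",Sb(90,190),-18,26,36),("scene",Sb(335,315),-18,-26,36),("scene",Sb(500,225),18,-26,36),("scene",Sb(330,500),-18,-26,0),("scene",Sb(95,355),-18,26,0)]
def rb(b): return np.concatenate([proj(P[c],W(b,x,y,z,0))-px for c,px,x,y,z in bp])
r=least_squares(rb,[0.46,-0.263,-0.2],loss="soft_l1"); b=r.x
print("block",b.round(4),np.degrees(b[2])); print(rb(b).reshape(-1,2).round(1)); np.save("block.npy",b)
img={n:cv2.resize(P[n]["pixels"],None,fx=4,fy=4,interpolation=cv2.INTER_CUBIC) for n in P}
def line(A,B,col):
    for n in P:
        a,c=[tuple(int(v) for v in (proj(P[n],X)+.5)*4) for X in(A,B)]; cv2.line(img[n],a,c,col,1)
def box(q,x0,x1,y0,y1,z0,z1,g,col):
    C=[(x,y,z) for x in(x0,x1) for y in(y0,y1) for z in(z0,z1)]
    for i in range(8):
        for j in range(i):
            if sum(a!=b for a,b in zip(C[i],C[j]))==1: line(W(q,*C[i],g),W(q,*C[j],g),col)
box(q,-56,30,-74,74,16,16,0,(0,255,0)); box(q,30,52,-93,93,16,46,0,(255,0,0)); box(q,-39,27,-72,-50,20,56,0,(0,0,255)); box(q,-39,27,-50,-28,20,56,1,(0,255,255))
box(q,-59,59,-93,93,0,0,0,(255,0,255)); box(b,-18,18,-26,26,0,36,0,(0,0,255))
cv2.imwrite("pics/o1.png",img["top"][600:1040,740:1480]); cv2.imwrite("pics/o2.png",img["scene"][600:1080,820:1420])
E
python3 fit.py
```

```text
gauge [ 0.5239 -0.0476 -0.0967  0.0968] -5.53940450165444
[[ 0.4  0.6]
 [ 0.5  0.5]
 [ 0.2 -1.1]
 [-1.1  0.1]
 [ 0.4 -0.2]
 [-0.6 -0.4]
 [-1.2  2.9]
 [-1.6  0.1]
 [-0.2 -1.5]
 [ 2.9  2.7]
 [-0.3 -0.7]
 [ 0.5 -1.2]
 [ 0.6  0.4]]
post [0.52465217 0.01231747 0.07590424] pred z74 x: [0.51753924 0.01109143 0.074     ]Traceback (most recent call last):
  File "fit.py", line 29, in <module>
    r=least_squares(rb,[0.46,-0.263,-0.2],loss="soft_l1"); b=r.x
    return func(*args, **kwargs)
    vector_fun = VectorFunction(
        fun_wrapped,
    ...<6 lines>...
        workers=workers
    )
    self._update_fun()
    ~~~~~~~~~~~~~~~~^^
    self.f = self.fun_wrapped(xp_copy(self.x))
             ~~~~~~~~~~~~~~~~^^^^^^^^^^^^^^^^^
    return np.atleast_1d(self.fun(x))
                         ~~~~~~~~^^^
    return self.f(x, *self.args, **self.kwargs)
           ~~~~~~^^^^^^^^^^^^^^^^^^^^^^^^^^^^^^
  File "fit.py", line 28, in rb
    def rb(b): return np.concatenate([proj(P[c],W(b,x,y,z,0))-px for c,px,x,y,z in bp])
                                                ~^^^^^^^^^^^
  File "fit.py", line 15, in W
    c,s=np.cos(q[2]),np.sin(q[2]); y=y/1e3+g*q[3]; x=x/1e3
                                             ~^^^
IndexError: index 3 is out of bounds for axis 0 with size 3
```

```bash
sed -i 's/+g\*q\[3\]/+(q[3] if g else 0)/' fit.py; python3 fit.py|tail -14
```

```text
[ 0.5 -1.2]
 [ 0.6  0.4]]
post [0.52465217 0.01231747 0.07590424] pred z74 x: [0.51753924 0.01109143 0.074     ]
block [ 0.4585 -0.2631 -0.2807] -16.081335025553443
[[-0.3 -0.9]
 [ 0.4 -0.2]
 [-0.5  1.1]
 [-1.6 -0.1]
 [ 0.3 -0.2]
 [-0.5 -1.4]
 [ 0.5  0.8]
 [ 1.1 -0.3]
 [ 0.4  1.9]
 [-0.9  0.9]]
```

View pics/o1.png

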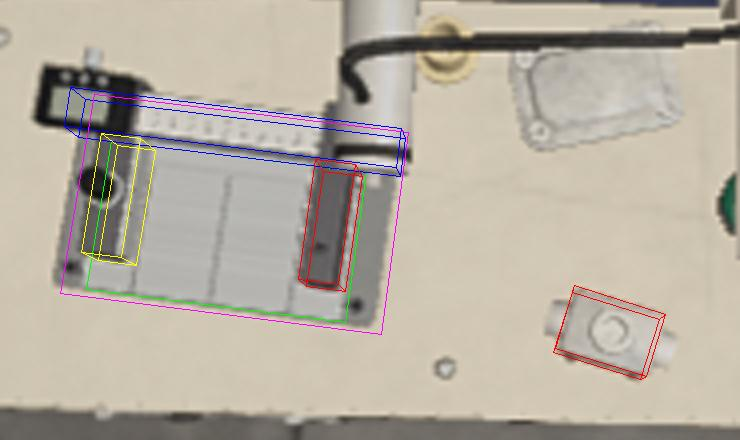

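View pics/o2.png

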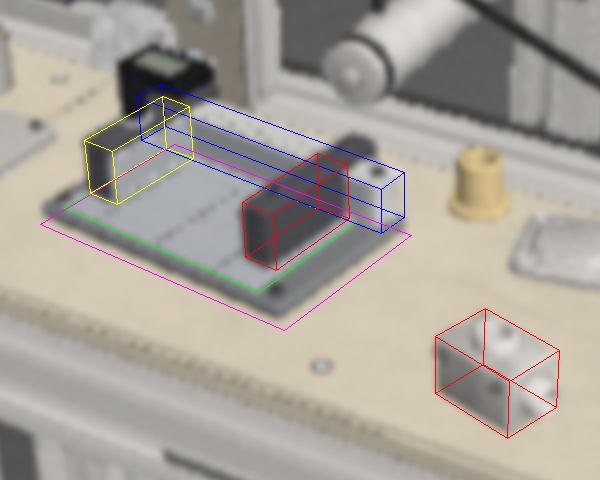

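```bash
python3 - <<'E'
s=open('fit.py').read()
s=s.replace('''("top",T(570,435),-39,-72,56,0),("top",T(508,418),-39,-50,56,0),
("top",T(118,372),-39,-28,56,1),("top",T(195,382),-39,-50,56,1),
''','''("top",T(570,435),-39,-72,18,0),("top",T(118,372),-39,-28,56,1),("top",T(195,383),-39,-50,18,1),
''').replace('("scene",S(85,310),-56,74,16,0),','')
s=s.replace('''def res(q): return np.concatenate([''','''# edges: cam, two pixels on the line, gauge point on the edge
eds=[("top",T(75,432),T(625,502),-59,0,0),("top",T(632,490),T(668,250),0,-93,0),("top",T(510,410),T(533,220),-10,-50,56),("top",T(225,168),T(530,205),30,0,46),
("scene",S(45,338),S(445,520),-59,0,0),("scene",S(465,518),S(668,372),0,-93,0)]
def le(q):
    o=[]
    for c,a,b,x,y,z in eds:
        a,b=np.array(a),np.array(b); n=np.array([b[1]-a[1],a[0]-b[0]])/np.linalg.norm(b-a)
        for d in(-30,30):
            X=W(q,x+(d if abs(x)<20 else 0),y+(d if y==0 else 0),z,0)
            o.append(n@(proj(P[c],X)-a))
    return np.array(o)
def res(q): return np.concatenate([le(q)]+[''').replace("print(res(r.x).reshape(-1,2).round(1))","print(le(r.x).round(1),res(r.x)[12:].reshape(-1,2).round(1))")
open('fit.py','w').write(s)
E
python3 fit.py
```

```text
gauge [ 0.5257 -0.045  -0.086   0.0963] -4.928362986797928
[-0.6 -0.9 -1.2 -0.6  2.3  1.9  0.9  0.7 -1.8 -2.4 -1.6 -1. ] [[-0.5  0.2]
 [-0.3 -0.6]
 [ 1.2 -0.4]
 [-0.4 -0.7]
 [ 2.8  1. ]
 [-1.7 -0.7]
 [-0.4 -2.3]
 [ 2.8  1.9]
 [-0.6 -1.1]
 [ 0.2 -1.7]
 [ 0.1 -0. ]]
post [0.52465217 0.01231747 0.07590424] pred z74 x: [0.51866082 0.01312535 0.074     ]
block [ 0.4585 -0.2631 -0.2807] -16.081335025553443
[[-0.3 -0.9]
 [ 0.4 -0.2]
 [-0.5  1.1]
 [-1.6 -0.1]
 [ 0.3 -0.2]
 [-0.5 -1.4]
 [ 0.5  0.8]
 [ 1.1 -0.3]
 [ 0.4  1.9]
 [-0.9  0.9]]
```

View pics/o1.png

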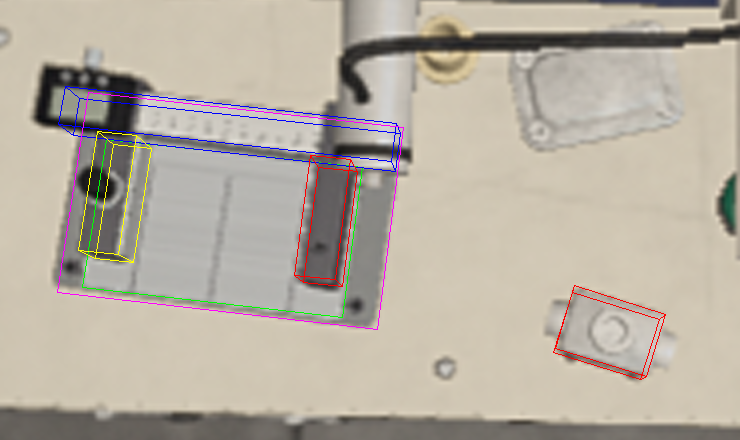

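View pics/o2.png

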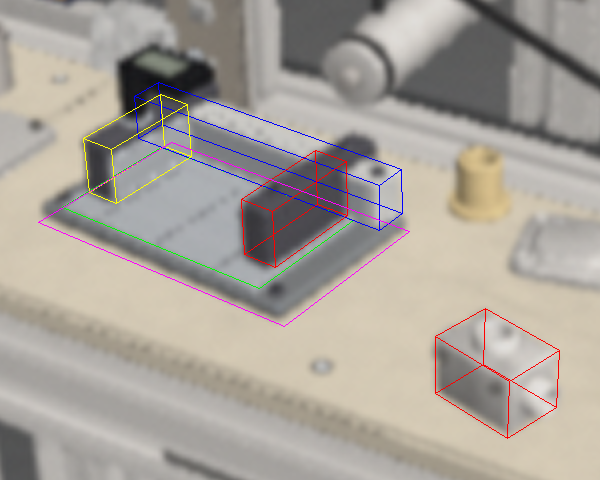

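>>> servo_tool([
  [0,0,0,-0.169,-1],
  [0,0,0,-0.169,-1],
  [0,0,0,-0.169,-1],
  [0,0,0,-0.169,-1],
  [0,0,0,-0.169,-1],
  [0,0,0,-0.167,-1],
  [0,2.6,-4.5,0,-1],
  [0,2.6,-4.5,0,-1],
  [0,2.6,-4.5,0,-1],
  [0,2.6,-4.5,0,-1],
], grip_force=35)

```text
clock: 2.45
tcp_pos: [0.3085, -0.4078, 0.2314]
orientation: [-0.425, -0.565, -0.425, 0.565]
wrist_force: [1.7, -0.2, 0.0]
finger_gap: 0.0851
```

```bash
cat > d.py <<'E'
from h import *
import sys
from scipy.spatial.transform import Rotation as R
def delta(x,y,z,yaw=None):
    s=env.get_state(); q=s["orientation"]; M=R.from_quat([q[1],q[2],q[3],q[0]]).as_matrix()
    p=np.array(s["tcp_pos"]); ya=np.arctan2(M[1,1],M[0,1])
    print("t",round(s["clock"],2),"tcp",p.round(4),"yawY",round(ya,4),"F",np.round(s["wrist_force"],2),"gap",round(s["finger_gap"],4),"tilt",M[2,:].round(3),"q",np.round(s["joint_pos"],2))
    if yaw is not None: 
        dt=-(yaw-ya); print("turn",round(dt,4)); c,sn=np.cos(yaw),np.sin(yaw); M=np.array([[0,c,sn],[0,sn,-c],[-1,0,0]])
    print("tool shift cm",(M.T@(np.array([x,y,z])-p)*100).round(2))
if __name__=="__main__": delta(*map(float,sys.argv[1:]))
E
python3 d.py 0.4585 -0.263 0.23 -0.281
```

```text
t 2.45 tcp [ 0.3085 -0.4078  0.2314] yawY -0.2814 F [ 1.68 -0.25  0.03] gap 0.0851 tilt [-1.  0.  0.] q [-1.08  0.19 -0.12  1.26  0.    0.77]
turn -0.0004
tool shift cm [  0.14  10.4  -18.07]
```

>>> servo_tool([
  [0,2.6,-4.52,0,-1],
  [0,2.6,-4.52,0,-1],
  [0,2.6,-4.52,0,-1],
  [0,2.6,-4.52,0,-1],
  [3,0,0,0,-1],
  [3,0,0,0,-1],
  [3,0,0,0,-1],
  [3,0,0,0,-1],
  [0,0,0,0,-1],
  [0,0,0,0,-1],
])

```text
clock: 3.7
tcp_pos: [0.4581, -0.2645, 0.1124]
orientation: [0.425, 0.565, 0.425, -0.565]
wrist_force: [0.8, 0.0, -0.1]
finger_gap: 0.0851
```

```bash
python3 d.py 0.4585 -0.263 0.005 -0.281
python3 - <<'E'
from h import *
for n in("scene","top"):
    p=optics.read_camera(n); cv2.imwrite(f"pics/{n}1.png",cv2.resize(p["pixels"][120:320,230:430],None,fx=3,fy=3,interpolation=cv2.INTER_CUBIC))
E
```

```text
t 3.7 tcp [ 0.4581 -0.2645  0.1124] yawY -0.281 F [ 0.78  0.05 -0.05] gap 0.0851 tilt [-1.     0.001  0.001] q [-0.68  0.29 -0.29  0.99 -0.    1.18]
turn -0.0
tool shift cm [10.74 -0.   -0.15]
```

View pics/scene1.png

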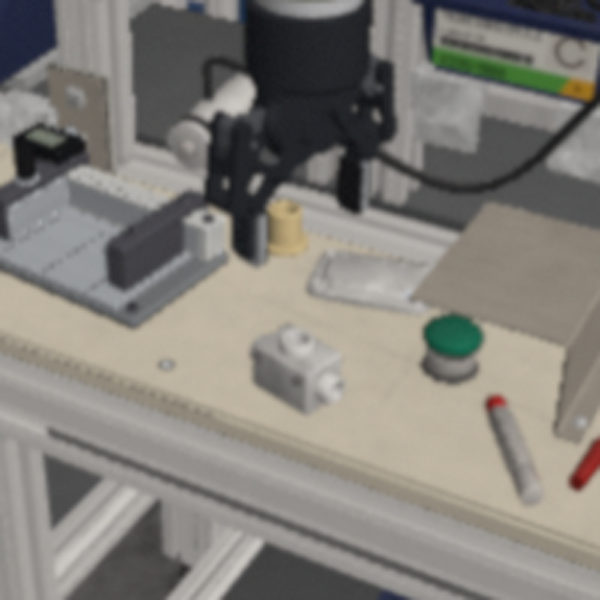

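View pics/top1.png

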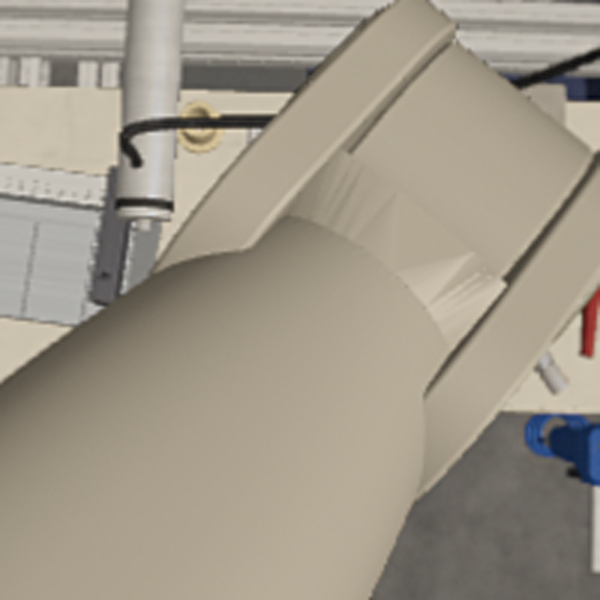

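Run:
```python
from h import *
import pickle
P=pickle.load(open("P0.pkl","rb"))
c,s=np.cos(-.281),np.sin(-.281)
for d in(-.0425,-.057,.0425,.057):
    u=proj(P["scene"],[.4581+c*d,-.2645+s*d,.1254]); print(d,u,(u-[230,120])*3)
```

```text
-0.0425 [314.61619299 206.10277363] [253.84857897 258.3083209 ]
-0.057 [308.99024264 209.02330959] [236.97072793 267.06992876]
0.0425 [345.33736285 190.15485257] [346.01208854 210.46455771]
0.057 [350.21944727 187.62047518] [360.6583418  202.86142554]
```

>>> servo_tool([
  [2,0,-0.04,0,-1],
  [2,0,-0.04,0,-1],
  [2,0,-0.04,0,-1],
  [1.5,0,-0.03,0,-1],
  [1.5,0,0,0,-1],
  [1,0,0,0,-1],
  [0.7,0,0,0,-1],
  [0,0,0,0,-1],
  [0,0,0,0,-1],
  [0,0,0,0,-1],
])

```text
clock: 5.05
tcp_pos: [0.4583, -0.2629, 0.0048]
orientation: [0.425, 0.565, 0.425, -0.565]
wrist_force: [-0.4, 0.8, -0.5]
finger_gap: 0.0854
```

```bash
python3 d.py 0.4585 -0.263 0.005 -0.281
python3 - <<'E'
from h import *
for n in("scene",):
    p=optics.read_camera(n); cv2.imwrite(f"pics/{n}2.png",cv2.resize(p["pixels"][180:280,270:390],None,fx=5,fy=5,interpolation=cv2.INTER_CUBIC))
E
```

```text
t 5.05 tcp [ 0.4583 -0.2629  0.0048] yawY -0.281 F [-0.41  0.84 -0.48] gap 0.0854 tilt [-1.     0.001  0.   ] q [-0.67  0.4  -0.42  0.74 -0.    1.18]
turn 0.0
tool shift cm [-0.02  0.02  0.01]
```

View pics/scene2.png

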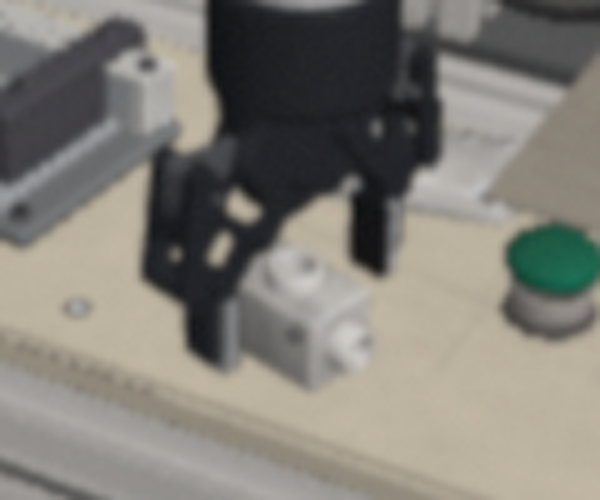

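The fingers straddle the block at about (330,245), with the front finger clear of the front face. Closing now.

>>> servo_tool([
  [0,0,0,0,1],
  [0,0,0,0,1],
  [0,0,0,0,1],
  [0,0,0,0,1],
  [0,0,0,0,1],
  [0,0,0,0,1],
  [0,0,0,0,1],
  [0,0,0,0,1],
  [0,0,0,0,1],
  [0,0,0,0,1],
], grip_force=35)

```text
clock: 6.35
tcp_pos: [0.4582, -0.2627, 0.0045]
orientation: [0.425, 0.565, 0.425, -0.565]
wrist_force: [-0.7, 0.1, 5.9]
finger_gap: 0.0355
```

```bash
python3 d.py 0.4585 -0.263 0.005 -0.281
python3 - <<'E'
from h import *
for n in("scene",):
    p=optics.read_camera(n); cv2.imwrite(f"pics/{n}3.png",cv2.resize(p["pixels"][180:280,270:390],None,fx=5,fy=5,interpolation=cv2.INTER_CUBIC))
E
```

```text
t 6.35 tcp [ 0.4582 -0.2627  0.0045] yawY -0.281 F [-0.73  0.15  5.92] gap 0.0355 tilt [-1.  0.  0.] q [-0.67  0.41 -0.42  0.74 -0.    1.18]
turn 0.0
tool shift cm [-0.05  0.04  0.02]
```

View pics/scene3.png

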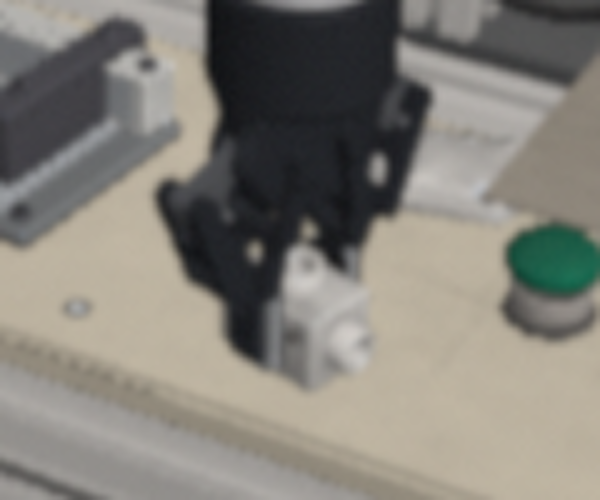

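>>> servo_tool([
  [-2,0,0,0,1],
  [-4,0,0,0,1],
  [-4,0,0,0,1],
  [-4,0,0,0,1],
  [-3,0,0,-0.097,1],
  [0,0,0,-0.096,1],
  [0,-0.68,-5.4,0,1],
  [0,-0.68,-5.4,0,1],
  [0,-0.68,-5.4,0,1],
  [0,-0.68,-5.4,0,1],
])

```text
clock: 7.65
tcp_pos: [0.4491, -0.0434, 0.1735]
orientation: [-0.477, -0.521, -0.478, 0.522]
wrist_force: [1.2, 0.0, -0.7]
finger_gap: 0.0358
```

```bash
python3 d.py 0.508 -0.043 0.172 -0.088
python3 - <<'E'
from h import *
P={}
for n in("scene","top"):
    P[n]=p=optics.read_camera(n)
    for r in models.pinpoint("block_center",p)[:2]: print(n,r)
import pickle; pickle.dump(P,open("P1.pkl","wb"))
cv2.imwrite("pics/scene4.png",cv2.resize(P["scene"]["pixels"][60:240,180:340],None,fx=4,fy=3.3333,interpolation=cv2.INTER_CUBIC))
E
```

```text
t 7.65 tcp [ 0.4491 -0.0434  0.1735] yawY -0.0886 F [ 1.24  0.03 -0.69] gap 0.0358 tilt [-1.    -0.001 -0.   ] q [-0.27  0.1  -0.36  1.11 -0.    1.38]
turn -0.0006
tool shift cm [ 0.15  5.86 -0.56]
scene {'location': [233.9, 147.3], 'conf': 0.69}
top {'location': [219.8, 226.9], 'conf': 0.78}
```

View pics/scene4.png

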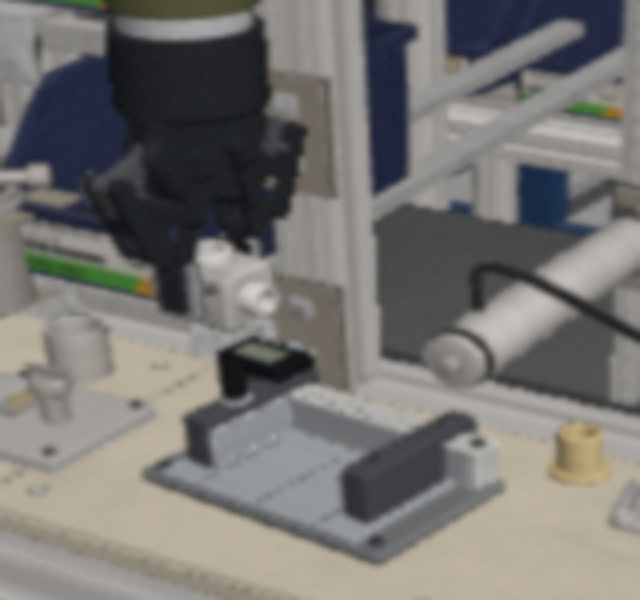

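Run:
```python
from h import *
import pickle
P=pickle.load(open("P1.pkl","rb"))
t=np.array([.4491,-.0434,.187]); z=np.array([-.0885,-.996,0])
for d in(0,.004,.008): print(d,proj(P["scene"],t+z*(.036+d)),"centers",proj(P["scene"],t+z*d),proj(P["top"],t+z*d))
print(tri([(P["scene"],(233.9,147.3)),(P["top"],(219.8,226.9))]))
a=P["scene"]["pixels"][100:180,210:290]; cv2.imwrite("pics/s4b.png",cv2.resize(a,None,fx=7,fy=7,interpolation=cv2.INTER_CUBIC))
a=P["top"]["pixels"][150:310,150:310]; cv2.imwrite("pics/t4b.png",cv2.resize(a,None,fx=3.5,fy=3.5,interpolation=cv2.INTER_CUBIC))
```

```text
0 [246.02402849 150.04408339] centers [232.71633734 145.6640685 ] [221.02443684 227.70151234]
0.004 [247.53521573 150.54168302] centers [234.16933545 146.14213263] [223.19091742 227.95942904]
0.008 [249.05304071 151.04151253] centers [235.62866326 146.62232071] [225.35886611 228.21730773]
[ 0.45196612 -0.04134835  0.18188792]
```

View pics/s4b.png

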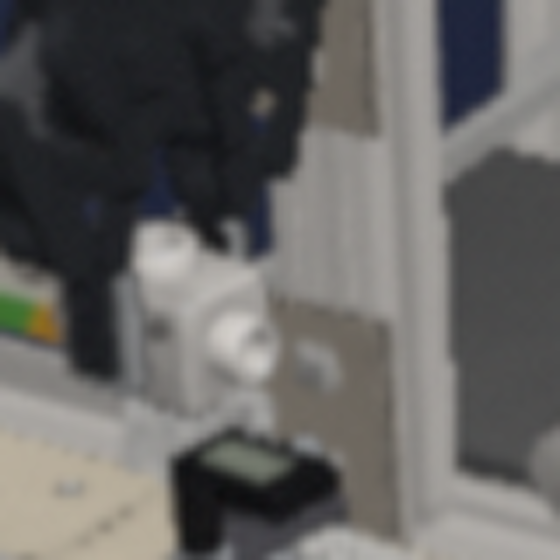

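View pics/t4b.png

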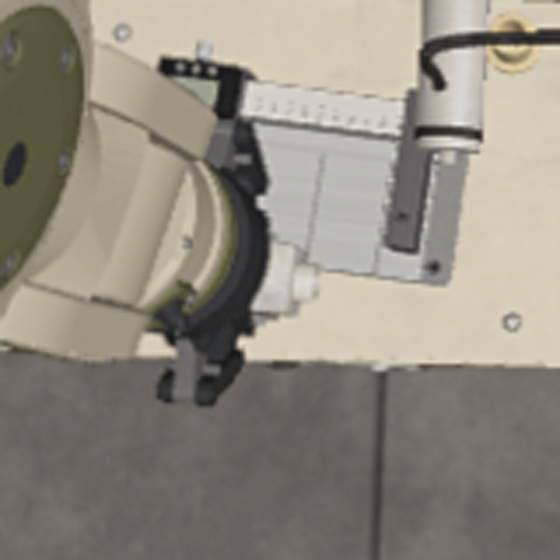

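>>> servo_tool([
  [0,3,-0.4,0,1],
  [0,2.86,-0.35,0,1],
  [0,0,0,0,1],
  [3.5,0,0,0,1],
  [3.5,0,0,0,1],
  [3,0,0,0,1],
  [2,0,0,0,1],
  [1.5,0,0,0,1],
  [0.7,0,0,0,1],
  [0,0,0,0,1],
])

```text
clock: 9.1
tcp_pos: [0.5087, -0.043, 0.0322]
orientation: [-0.477, -0.522, -0.477, 0.522]
wrist_force: [0.1, -0.4, -0.6]
finger_gap: 0.0354
```

```bash
python3 d.py 0.508 -0.041 0.0205 -0.088
python3 - <<'E'
from h import *
P={}
for n in("scene","top"):
    P[n]=p=optics.read_camera(n)
import pickle; pickle.dump(P,open("P2.pkl","wb"))
cv2.imwrite("pics/scene5.png",cv2.resize(P["scene"]["pixels"][130:240,200:320],None,fx=5,fy=5,interpolation=cv2.INTER_CUBIC))
cv2.imwrite("pics/top5.png",cv2.resize(P["top"]["pixels"][150:260,180:300],None,fx=5,fy=5,interpolation=cv2.INTER_CUBIC))
E
```

```text
t 9.1 tcp [ 0.5087 -0.043   0.0322] yawY -0.0885 F [ 0.15 -0.43 -0.57] gap 0.0354 tilt [-1. -0.  0.] q [-0.24  0.34 -0.44  0.79 -0.    1.42]
turn -0.0005
tool shift cm [ 1.17 -0.09 -0.2 ]
```

View pics/scene5.png

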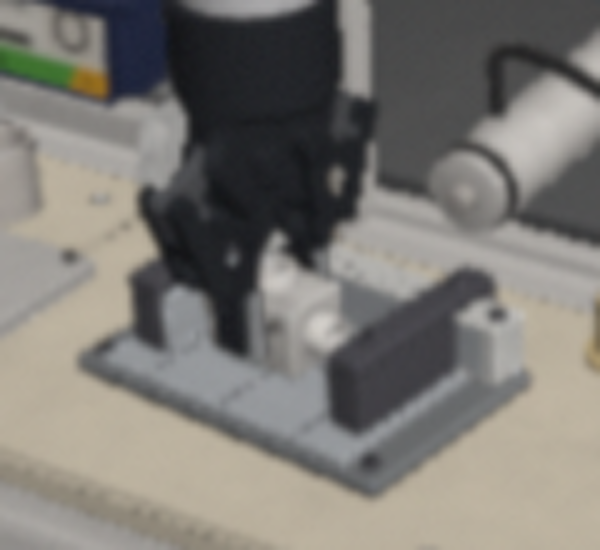

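View pics/top5.png

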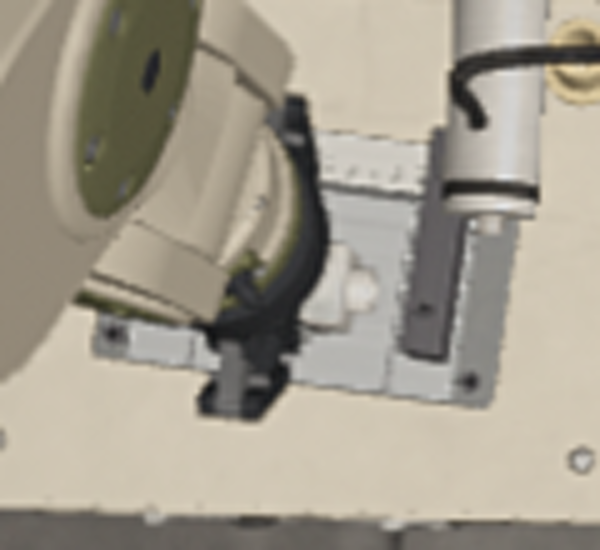

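>>> servo_tool([
  [0.5,0,0,0,1],
  [0.4,0,0,0,1],
  [0.15,0,0,0,1],
  [0,0,0,0,1],
  [0,0,0,0,1],
  [0,0,0,0,1],
  [0,0,0,0,1],
  [0,0,0,0,1],
  [0,0,0,0,1],
  [0,0,0,0,1],
])

```text
clock: 10.45
tcp_pos: [0.5089, -0.0428, 0.0218]
orientation: [-0.478, -0.522, -0.477, 0.522]
wrist_force: [-0.2, -0.5, -0.9]
finger_gap: 0.0355
```

```bash
python3 d.py 0.508 -0.041 0.0205 -0.088
```

```text
t 10.45 tcp [ 0.5089 -0.0428  0.0218] yawY -0.088 F [-0.2  -0.52 -0.88] gap 0.0355 tilt [-1.  0.  0.] q [-0.24  0.36 -0.45  0.77 -0.    1.42]
turn -0.0
tool shift cm [ 0.13 -0.11 -0.17]
```

>>> servo_tool([
  [0.05,0,0,0,1],
  [0.05,0,0,0,1],
  [0.05,0,0,0,1],
  [0,0,0,0,1],
  [0,0,0,0,1],
  [0,0,0,0,1],
  [0,0,0,0,1],
  [0,0,0,0,1],
  [0,0,0,0,1],
  [0,0,0,0,1],
])

```text
clock: 11.7
tcp_pos: [0.5089, -0.0427, 0.0204]
orientation: [0.478, 0.522, 0.477, -0.521]
wrist_force: [-1.3, 1.4, 5.2]
finger_gap: 0.0353
```

```bash
python3 d.py 0.508 -0.041 0.0205 -0.088
```

```text
t 11.7 tcp [ 0.5089 -0.0427  0.0204] yawY -0.0879 F [-1.26  1.36  5.18] gap 0.0353 tilt [-1.  0.  0.] q [-0.24  0.36 -0.45  0.76 -0.    1.42]
turn 0.0001
tool shift cm [-0.01 -0.11 -0.16]
```

>>> servo_tool([
  [0,0,0,0,-0.1],
  [0,0,0,0,-0.15],
  [0,0,0,0,-0.15],
  [0,0,0,0,-0.15],
  [0,0,0,0,-0.15],
  [0,0,0,0,-0.15],
  [0,0,0,0,-0.15],
  [0,0,0,0,-0.15],
  [0,0,0,0,-0.15],
  [0,0,0,0,-0.15],
])

```text
clock: 12.95
tcp_pos: [0.509, -0.0428, 0.0203]
orientation: [-0.478, -0.522, -0.477, 0.522]
wrist_force: [0.4, 0.4, -0.8]
finger_gap: 0.0489
```

```bash
python3 d.py 0.508 -0.041 0.0205 -0.088
python3 - <<'E'
from h import *
p=optics.read_camera("scene")
cv2.imwrite("pics/scene6.png",cv2.resize(p["pixels"][130:240,200:320],None,fx=5,fy=5,interpolation=cv2.INTER_CUBIC))
E
```

```text
t 12.95 tcp [ 0.509  -0.0428  0.0203] yawY -0.0881 F [ 0.45  0.42 -0.77] gap 0.0489 tilt [-1.  0.  0.] q [-0.24  0.36 -0.45  0.76 -0.    1.42]
turn -0.0001
tool shift cm [-0.02 -0.11 -0.17]
```

View pics/scene6.png

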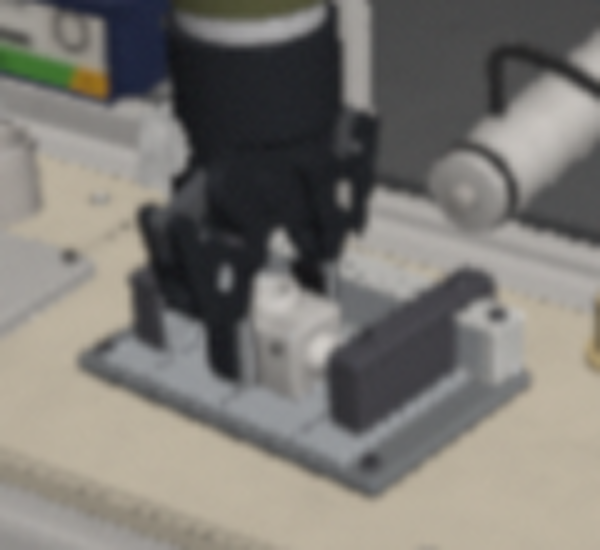

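>>> servo_tool([
  [-1,0,0,0,-0.15],
  [-2,0,0,0,-0.15],
  [-4,0,0,0,-0.15],
  [-4,0,0,0,-0.15],
  [-4,0,0,0,1],
  [0,0,-5,0,1],
  [0,0,-5,0,1],
  [0,-3,-3,0,1],
  [0,0,0,0,1],
  [0,0,0,0,1],
])

```text
clock: 14.25
tcp_pos: [0.4909, 0.0893, 0.171]
orientation: [0.478, 0.522, 0.477, -0.521]
wrist_force: [-0.2, -0.6, -1.0]
finger_gap: 0.0
```

```bash
python3 d.py 0.508 -0.041 0.0205 -0.088
python3 - <<'E'
from h import *
P={}
for n in("scene","top"):
    P[n]=p=optics.read_camera(n)
for nm in("block_center","thumb_post","jaw_face","fixed_jaw"):
    for n in P: print(nm,n,[(np.round(r["location"],1),round(r["conf"],2)) for r in models.pinpoint(nm,P[n])[:2]])
import pickle; pickle.dump(P,open("P3.pkl","wb"))
cv2.imwrite("pics/scene7.png",cv2.resize(P["scene"]["pixels"][130:240,200:320],None,fx=6,fy=5.4,interpolation=cv2.INTER_CUBIC))
cv2.imwrite("pics/top7.png",cv2.resize(P["top"]["pixels"][150:250,180:300],None,fx=6,fy=6,interpolation=cv2.INTER_CUBIC))
E
```

```text
t 14.25 tcp [0.4909 0.0893 0.171 ] yawY -0.0876 F [-0.24 -0.57 -0.98] gap 0.0 tilt [-1.     0.002  0.   ] q [ 0.02  0.19 -0.26  1.11 -0.    1.68]
turn 0.0004
tool shift cm [15.05  2.84 12.83]
block_center scene [(array([256.3, 200.1]), 0.91), (array([238.8, 172.2]), 0.58)]
block_center top [(array([267.4, 187.6]), 0.52)]
thumb_post scene [(array([240.3, 171.7]), 0.9)]
thumb_post top [(array([208.7, 194.7]), 0.86)]
jaw_face scene [(array([254.2, 190.2]), 0.66), (array([324.8, 199.9]), 0.39)]
jaw_face top [(array([404. , 233.6]), 0.72), (array([221.5, 184.6]), 0.49)]
fixed_jaw scene [(array([280.8, 201.3]), 0.72), (array([254.4, 189. ]), 0.49)]
fixed_jaw top [(array([268.4, 191.8]), 0.9)]
```

View pics/scene7.png

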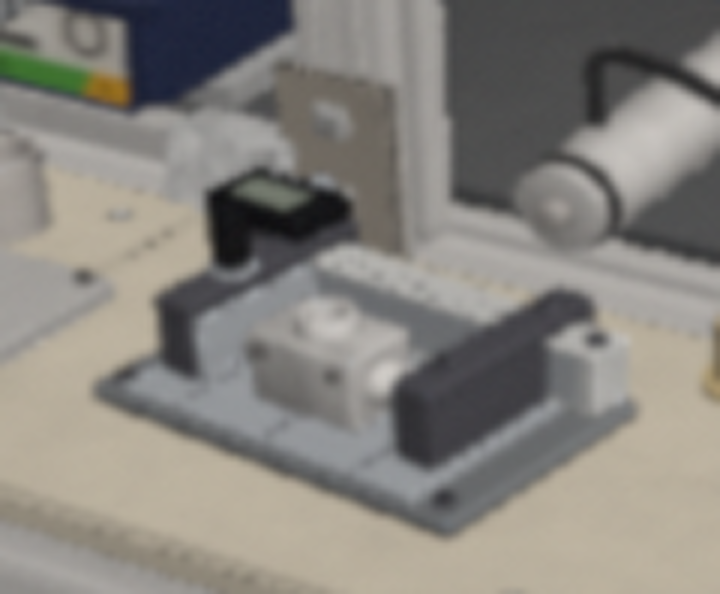

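View pics/top7.png

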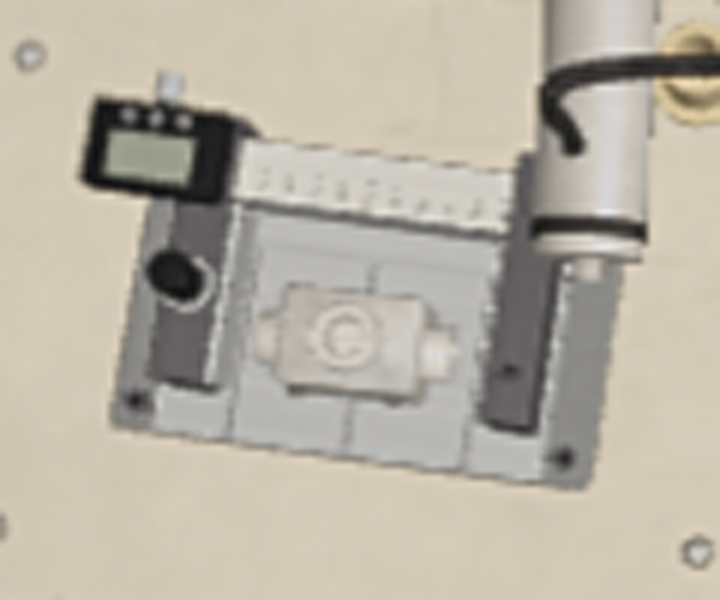

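Run:
```python
from h import *
import pickle
P=pickle.load(open("P3.pkl","rb"))
print(tri([(P["scene"],(240.3,171.7)),(P["top"],(208.7,194.7))]))
print("top@85",atz(P["top"],(180+172/6,150+273/6),.085),"ring@56",atz(P["top"],(180+188/6,150+284/6),.056))
print("scene@85 post top", atz(P["scene"],(200+231/6,130+190/5.4),.085),"base@57",atz(P["scene"],(200+235/6,130+268/5.4),.057))
a=P["scene"]["pixels"][155:190,225:265]; cv2.imwrite("pics/s7b.png",cv2.resize(a,None,fx=15,fy=15,interpolation=cv2.INTER_CUBIC))
print("boss",atz(P["top"],(180+345/6,150+335/6),.060), "netblock", tri([(P["scene"],(256.3,200.1)),(P["top"],(237.5,205.5))]))
```

```text
[0.52886142 0.01165657 0.07614467]
top@85 [0.52447038 0.01099858 0.085     ] ring@56 [0.52535244 0.01276874 0.056     ]
scene@85 post top [0.54078559 0.02249047 0.085     ] base@57 [0.52474501 0.01096388 0.057     ]
boss [ 0.50773187 -0.04622426  0.06      ] netblock [ 0.51497092 -0.04027263  0.02151276]
```

View pics/s7b.png

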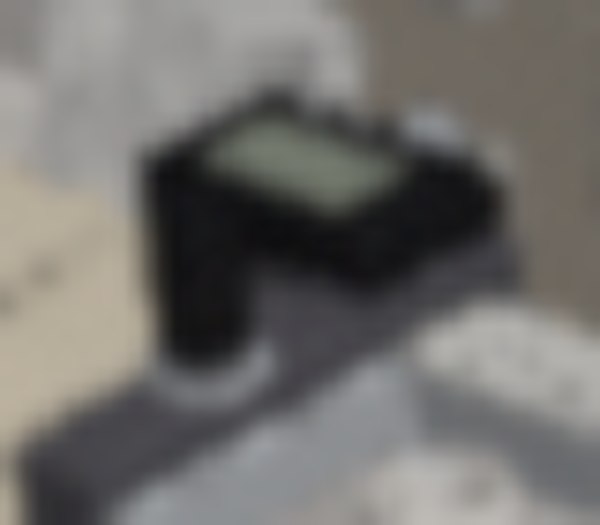

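>>> servo_tool([
  [0,1.9,2.2,0,1],
  [0,1.92,2.2,0,1],
  [0,0,0.1,0,1],
  [3,0,0,0,1],
  [3,0,0,0,1],
  [2.5,0,0,0,1],
  [1.5,0,0,0,1],
  [0.5,0,0,0,1],
  [0,0,0,0,1],
  [0,0,0,0,1],
])

```text
clock: 16.0
tcp_pos: [0.5253, 0.0412, 0.0662]
orientation: [0.478, 0.522, 0.477, -0.521]
wrist_force: [0.1, -0.9, 0.5]
finger_gap: 0.0
```

```bash
python3 d.py 0.525 0.0305 0.066 -0.088
python3 - <<'E'
from h import *
P={}
for n in("scene","top"):
    P[n]=p=optics.read_camera(n)
cv2.imwrite("pics/scene8.png",cv2.resize(P["scene"]["pixels"][130:240,200:320],None,fx=5,fy=5,interpolation=cv2.INTER_CUBIC))
cv2.imwrite("pics/top8.png",cv2.resize(P["top"]["pixels"][150:250,180:300],None,fx=5,fy=5,interpolation=cv2.INTER_CUBIC))
E
```

```text
t 16.0 tcp [0.5253 0.0412 0.0662] yawY -0.088 F [ 0.11 -0.93  0.46] gap 0.0 tilt [-1.     0.002  0.   ] q [-0.07  0.33 -0.36  0.88 -0.    1.58]
turn 0.0
tool shift cm [0.02 0.06 1.07]
```

View pics/scene8.png

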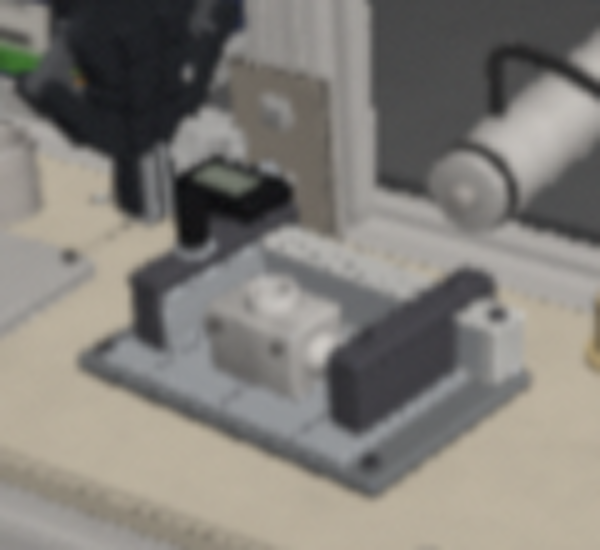

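View pics/top8.png

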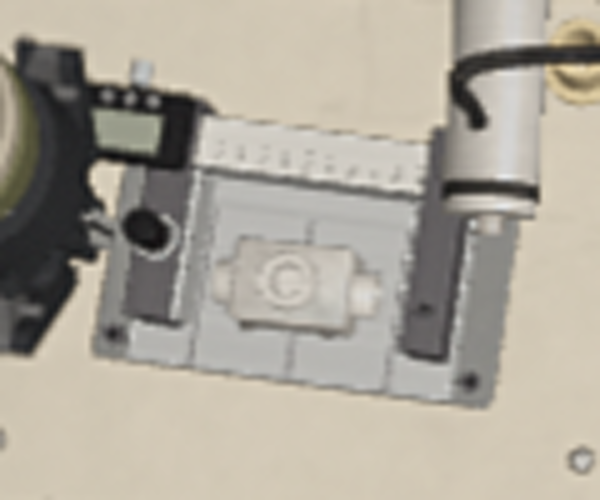

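>>> servo_tool([
  [0,0,0.4,0,1],
  [0,0,0.4,0,1],
  [0,0,0.2,0,1],
  [0,0,0.2,0,1],
  [0,0,0.2,0,1],
  [0,0,0.2,0,1],
  [0,0,0.2,0,1],
  [0,0,0.2,0,1],
  [0,0,0.2,0,1],
  [0,0,0,0,1],
])

```text
clock: 17.35
tcp_pos: [0.5226, 0.019, 0.0652]
orientation: [-0.478, -0.521, -0.477, 0.522]
wrist_force: [0.1, 1.0, 1.2]
finger_gap: 0.0
```

```bash
python3 d.py 0.525 0.0065 0.066 -0.088
python3 - <<'E'
from h import *
P={}
for n in("scene","top"):
    P[n]=p=optics.read_camera(n)
print(models.pinpoint("thumb_post",P["top"])[:1])
cv2.imwrite("pics/scene9.png",cv2.resize(P["scene"]["pixels"][130:240,200:320],None,fx=5,fy=5,interpolation=cv2.INTER_CUBIC))
cv2.imwrite("pics/top9.png",cv2.resize(P["top"]["pixels"][150:250,180:300],None,fx=5,fy=5,interpolation=cv2.INTER_CUBIC))
E
```

```text
t 17.35 tcp [0.5226 0.019  0.0652] yawY -0.0882 F [0.06 0.98 1.21] gap 0.0 tilt [-1. -0.  0.] q [-0.12  0.33 -0.37  0.88 -0.    1.54]
turn -0.0002
tool shift cm [-0.08  0.35  1.23]
[{'location': [215.1, 194.9], 'conf': 0.76}]
```

View pics/top9.png

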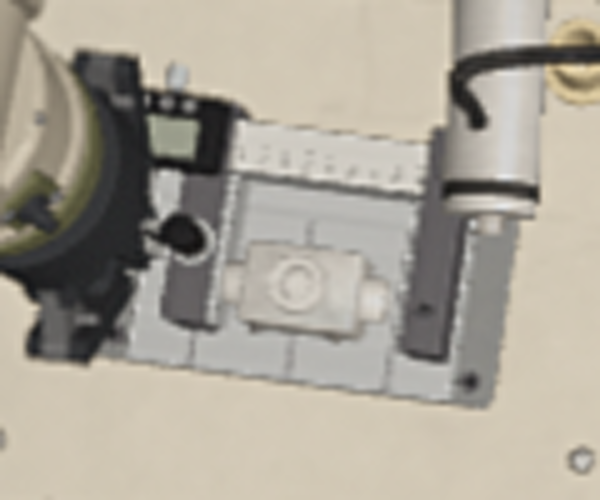

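>>> servo_tool([
  [0,0,0.1,0,1],
  [0,0,0.1,0,1],
  [0,0,0.1,0,1],
  [0,0,0.1,0,1],
  [0,0,0.1,0,1],
  [0,0,0.05,0,1],
  [0,0,0.05,0,1],
  [0,0,0.05,0,1],
  [0,0,0.05,0,1],
  [0,0,0,0,1],
])

```text
clock: 18.75
tcp_pos: [0.5218, 0.0123, 0.0652]
orientation: [-0.477, -0.521, -0.478, 0.522]
wrist_force: [0.2, 1.6, -0.9]
finger_gap: 0.0
```

```bash
python3 d.py 0.525 0.0065 0.066 -0.088
python3 - <<'E'
from h import *
P={}
for n in("top",):
    P[n]=p=optics.read_camera(n)
print(models.pinpoint("thumb_post",P["top"])[:1])
cv2.imwrite("pics/top10.png",cv2.resize(P["top"]["pixels"][150:250,180:300],None,fx=5,fy=5,interpolation=cv2.INTER_CUBIC))
E
```

```text
t 18.75 tcp [0.5218 0.0123 0.0652] yawY -0.088 F [ 0.21  1.62 -0.87] gap 0.0 tilt [-1. -0.  0.] q [-0.13  0.32 -0.37  0.88 -0.    1.53]
turn -0.0
tool shift cm [-0.08  0.37  0.55]
[{'location': [333.5, 171.0], 'conf': 0.64}]
```

View pics/top10.png

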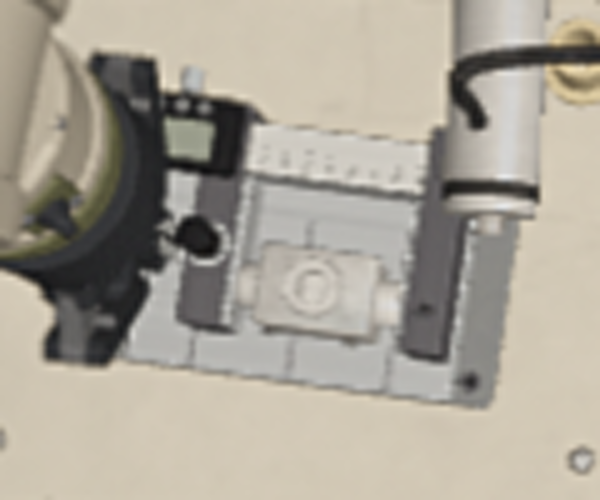

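>>> servo_tool([
  [0,0,0.03,0,1],
  [0,0,0.03,0,1],
  [0,0,0.03,0,1],
  [0,0,0.03,0,1],
  [0,0,0.02,0,1],
  [0,0,0.02,0,1],
  [0,0,0.02,0,1],
  [0,0,0.02,0,1],
  [0,0,0,0,1],
  [0,0,0,0,1],
])

```text
clock: 20.1
tcp_pos: [0.5217, 0.011, 0.0652]
orientation: [0.477, 0.522, 0.478, -0.521]
wrist_force: [-1.4, 6.0, -0.2]
finger_gap: 0.0002
```

```bash
python3 d.py 0.525 0.0065 0.066 -0.088
```

```text
t 20.1 tcp [0.5217 0.011  0.0652] yawY -0.0874 F [-1.37  5.99 -0.21] gap 0.0002 tilt [-1.    -0.    -0.001] q [-0.13  0.32 -0.37  0.88  0.    1.52]
turn 0.0006
tool shift cm [-0.08  0.36  0.42]
```

>>> servo_tool([
  [0,0,0.02,0,1],
  [0,0,0.02,0,1],
  [0,0,0.02,0,1],
  [0,0,0.02,0,1],
  [0,0,0,0,1],
  [0,0,0,0,1],
  [0,0,0,0,1],
  [0,0,0,0,1],
  [0,0,0,0,1],
  [0,0,0,0,1],
])

```text
clock: 21.35
tcp_pos: [0.5217, 0.011, 0.0652]
orientation: [0.477, 0.522, 0.479, -0.521]
wrist_force: [-0.6, 8.8, -0.4]
finger_gap: 0.0
```

```bash
python3 d.py 0.525 0.0065 0.066 -0.088
python3 - <<'E'
from h import *
P={}
for n in("scene","top",):
    P[n]=p=optics.read_camera(n)
cv2.imwrite("pics/top11.png",cv2.resize(P["top"]["pixels"][150:250,180:300],None,fx=5,fy=5,interpolation=cv2.INTER_CUBIC))
cv2.imwrite("pics/scene11.png",cv2.resize(P["scene"]["pixels"][130:240,200:320],None,fx=5,fy=5,interpolation=cv2.INTER_CUBIC))
E
```

```text
t 21.35 tcp [0.5217 0.011  0.0652] yawY -0.0868 F [-0.63  8.84 -0.44] gap 0.0 tilt [-1.    -0.    -0.003] q [-0.13  0.32 -0.37  0.88  0.    1.52]
turn 0.0012
tool shift cm [-0.08  0.37  0.42]
```

View pics/top11.png

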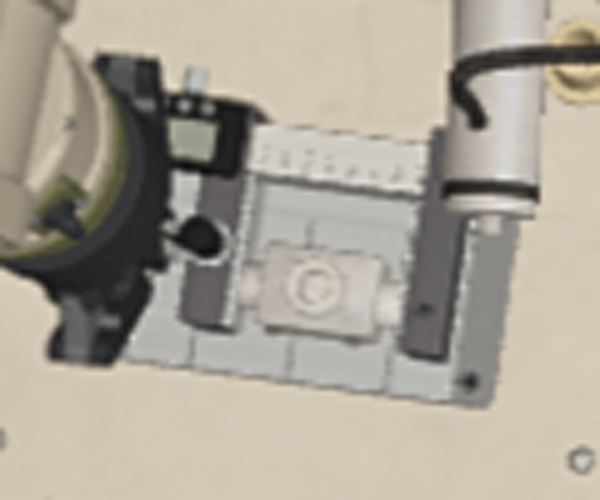

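View pics/scene11.png

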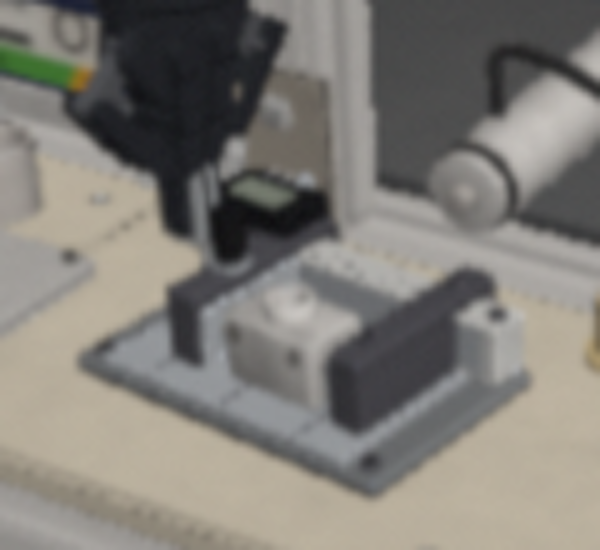

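>>> servo_tool([
  [0,0,-0.4,0,1],
  [0,0,-0.6,0,1],
  [0,0,-0.6,0,1],
  [-2,0,0,0,1],
  [-3,0,0,0,1],
  [-3,0,0,0,1],
  [-2,-2,0,0,1],
  [0,-4,0,0,1],
  [0,-4,0,0,1],
  [0,0,0,0,1],
])

```text
clock: 22.7
tcp_pos: [0.4208, 0.0347, 0.1653]
orientation: [-0.477, -0.521, -0.478, 0.522]
wrist_force: [0.6, 0.6, 0.5]
finger_gap: 0.0
```

```bash
python3 d.py 0.455 -0.055 0.066 -0.088
python3 - <<'E'
from h import *
P={}
for n in("scene","top",):
    P[n]=p=optics.read_camera(n)
import pickle; pickle.dump(P,open("P4.pkl","wb"))
cv2.imwrite("pics/top12.png",cv2.resize(P["top"]["pixels"][160:250,200:290],None,fx=6.5,fy=6.5,interpolation=cv2.INTER_CUBIC))
cv2.imwrite("pics/scene12.png",cv2.resize(P["scene"]["pixels"][130:240,200:320],None,fx=5,fy=5,interpolation=cv2.INTER_CUBIC))
E
```

```text
t 22.7 tcp [0.4208 0.0347 0.1653] yawY -0.0876 F [0.64 0.64 0.45] gap 0.0 tilt [-1.    -0.001  0.   ] q [-0.11  0.05 -0.44  1.08 -0.    1.55]
turn 0.0004
tool shift cm [9.93 4.2  8.64]
```

View pics/top12.png

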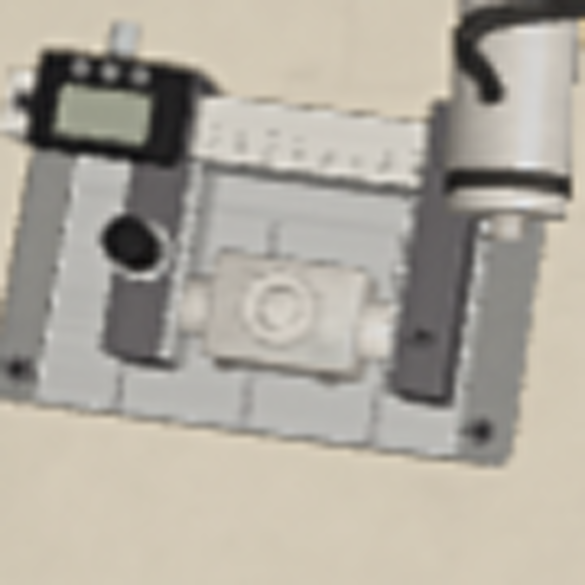

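View pics/scene12.png

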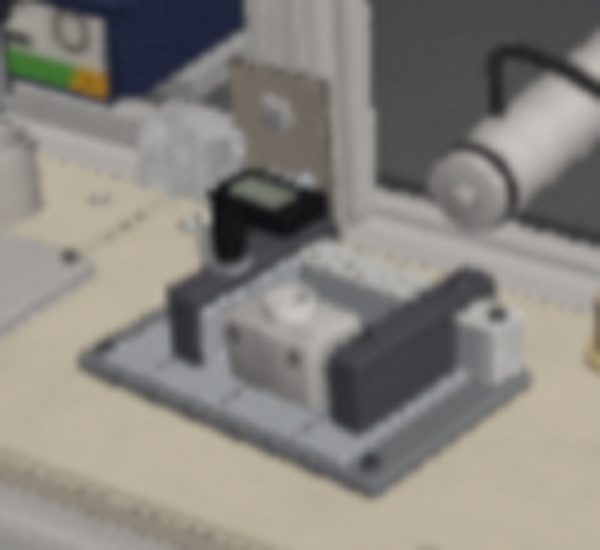

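Run:
```python
from h import *
import pickle
P=pickle.load(open("P4.pkl","rb"));p=P["top"]
T=lambda u,v:(200+(u-3)/6.5,160+(v-3)/6.5)
b=atz(p,T(277,306),.060); print("boss",b)
for nm,a,c,z in[("baseF",(10,403),(480,462),0),("blkF",(215,362),(355,378),.052),("blkB",(222,250),(365,270),.052),("fenceT",(205,163),(415,189),.046),("fixedL",(398,370),(425,205),.056)]:
    A,C=atz(p,T(*a),z),atz(p,T(*c),z); d=C-A; print(nm,A.round(4),C.round(4),"deg",np.degrees(np.arctan2(d[1],d[0])).round(2))
    print("  dist boss to line mm", (abs(np.cross(d[:2],(b-A)[:2]))/np.linalg.norm(d[:2])*1000).round(1))
```

```text
boss [ 0.50631079 -0.05636635  0.06      ]
baseF [0.4774 0.0476 0.    ] [ 0.4613 -0.1197  0.    ] deg -95.49
  dist boss to line mm 38.8
blkF [ 0.488  -0.0352  0.052 ] [ 0.484  -0.0822  0.052 ] deg -94.92
  dist boss to line mm 20.0
blkB [ 0.5259 -0.0353  0.052 ] [ 0.5204 -0.0837  0.052 ] deg -96.44
  dist boss to line mm 17.1
fenceT [ 0.5566 -0.0265  0.046 ] [ 0.5495 -0.0984  0.046 ] deg -95.6
  dist boss to line mm 47.1
fixedL [ 0.4866 -0.0969  0.056 ] [ 0.5423 -0.1033  0.056 ] deg -6.52
  dist boss to line mm 42.6<stdin>:8: DeprecationWarning: Arrays of 2-dimensional vectors are deprecated. Use arrays of 3-dimensional vectors instead. (deprecated in NumPy 2.0)
```

>>> servo_tool([
  [0,0,0,0.01,1],
  [0,2.3,4.1,0,1],
  [0,2.35,4.1,0,1],
  [0,0,0,0,1],
  [3.5,0,0,0,1],
  [3.5,0,0,0,1],
  [3,0,0,0,1],
  [2,0,0,0,1],
  [1.7,0,0,0,1],
  [0,0,0,0,1],
])

```text
clock: 24.05
tcp_pos: [0.4607, -0.0511, 0.027]
orientation: [-0.474, -0.523, -0.476, 0.524]
wrist_force: [0.3, 0.0, 0.8]
finger_gap: -0.0002
```

```bash
python3 d.py 0.459 -0.0515 0.028 -0.098
python3 - <<'E'
from h import *
P={}
for n in("scene",):
    P[n]=p=optics.read_camera(n)
cv2.imwrite("pics/scene13.png",cv2.resize(P["scene"]["pixels"][130:240,200:320],None,fx=5,fy=5,interpolation=cv2.INTER_CUBIC))
E
```

```text
t 24.05 tcp [ 0.4607 -0.0511  0.027 ] yawY -0.0977 F [0.28 0.01 0.77] gap -0.0002 tilt [-1.    -0.003 -0.001] q [-0.28  0.27 -0.56  0.74  0.    1.38]
turn 0.0003
tool shift cm [-0.1  -0.17  0.06]
```

View pics/scene13.png

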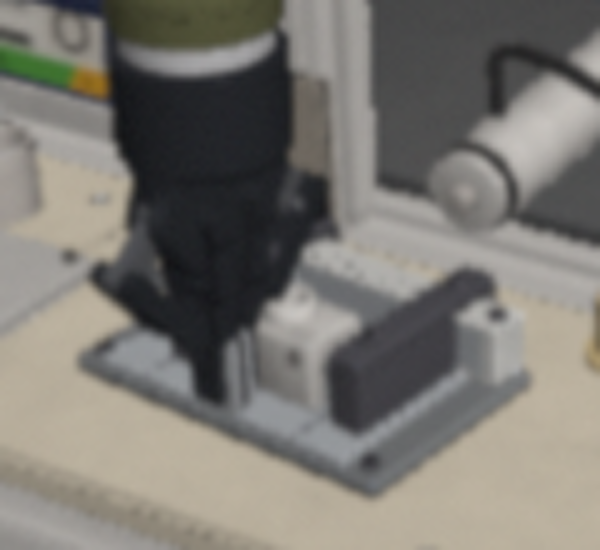

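>>> servo_tool([
  [0,0.3,0.02,0,1],
  [0,0.3,0.02,0,1],
  [0,0.3,0.02,0,1],
  [0,0.3,0,0,1],
  [0,0.3,0,0,1],
  [0,0.3,0,0,1],
  [0,0.3,0,0,1],
  [0,0.3,0,0,1],
  [0,0.3,0,0,1],
  [0,0.3,0,0,1],
])

```text
clock: 25.35
tcp_pos: [0.492, -0.0556, 0.0283]
orientation: [-0.475, -0.524, -0.475, 0.524]
wrist_force: [-1.5, -0.7, 1.2]
finger_gap: -0.0002
```

```bash
python3 d.py 0.459 -0.0515 0.028 -0.098
python3 - <<'E'
from h import *
P={}
for n in("scene",):
    P[n]=p=optics.read_camera(n)
cv2.imwrite("pics/scene14.png",cv2.resize(P["scene"]["pixels"][130:240,200:320],None,fx=5,fy=5,interpolation=cv2.INTER_CUBIC))
E
```

```text
t 25.35 tcp [ 0.492  -0.0556  0.0283] yawY -0.0981 F [-1.52 -0.74  1.17] gap -0.0002 tilt [-1.  0.  0.] q [-0.27  0.32 -0.48  0.77 -0.    1.39]
turn -0.0001
tool shift cm [ 0.03 -3.33 -0.09]
```

View pics/scene14.png

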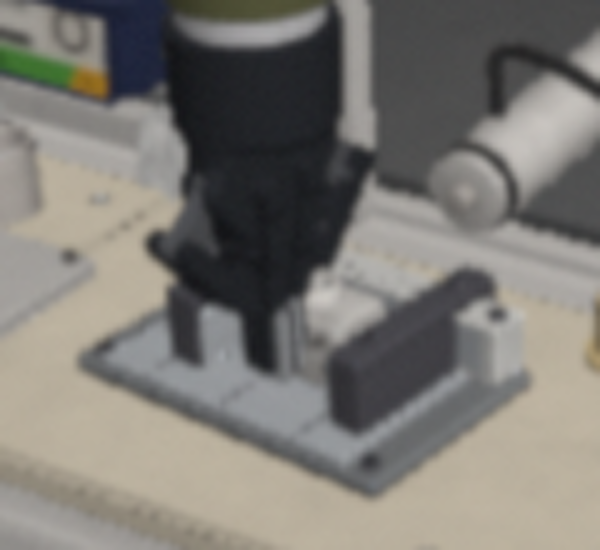

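>>> servo_tool([
  [0,0.2,0,0,1],
  [0,0.2,0,0,1],
  [0,0.2,0,0,1],
  [0,0.1,0,0,1],
  [0,0.1,0,0,1],
  [0,0.05,0,0,1],
  [0,0.05,0,0,1],
  [0,0.05,0,0,1],
  [0,0.05,0,0,1],
  [0,0,0,0,1],
])

```text
clock: 26.65
tcp_pos: [0.5017, -0.0564, 0.0283]
orientation: [0.475, 0.524, 0.475, -0.524]
wrist_force: [-2.1, -1.4, 0.5]
finger_gap: -0.0004
```

```bash
python3 d.py 0.459 -0.0515 0.028 -0.098
```

```text
t 26.65 tcp [ 0.5017 -0.0564  0.0283] yawY -0.098 F [-2.13 -1.39  0.52] gap -0.0004 tilt [-1.  0.  0.] q [-0.27  0.34 -0.46  0.78 -0.    1.4 ]
turn -0.0
tool shift cm [ 0.03 -4.29 -0.07]
```

>>> servo_tool([
  [0,0.1,0,0,1],
  [0,0.1,0,0,1],
  [0,0.05,0,0,1],
  [0,0.05,0,0,1],
  [0,0.05,0,0,1],
  [0,0.05,0,0,1],
  [0,0.05,0,0,1],
  [0,0.05,0,0,1],
  [0,0,0,0,1],
  [0,0,0,0,1],
])

```text
clock: 27.9
tcp_pos: [0.5052, -0.0565, 0.028]
orientation: [-0.474, -0.523, -0.476, 0.524]
wrist_force: [-4.7, 0.5, 2.7]
finger_gap: -0.0003
```

```bash
python3 d.py 0.459 -0.0515 0.028 -0.098;  python3 - <<'E'
from h import *
P={}
for n in("scene",):
    P[n]=p=optics.read_camera(n)
cv2.imwrite("pics/scene15.png",cv2.resize(P["scene"]["pixels"][130:240,200:320],None,fx=5,fy=5,interpolation=cv2.INTER_CUBIC))
E
```

```text
t 27.9 tcp [ 0.5052 -0.0565  0.028 ] yawY -0.098 F [-4.7   0.55  2.69] gap -0.0003 tilt [-1.    -0.002 -0.   ] q [-0.27  0.35 -0.45  0.78 -0.    1.4 ]
turn 0.0
tool shift cm [-0.   -4.65 -0.05]
```

View pics/scene15.png

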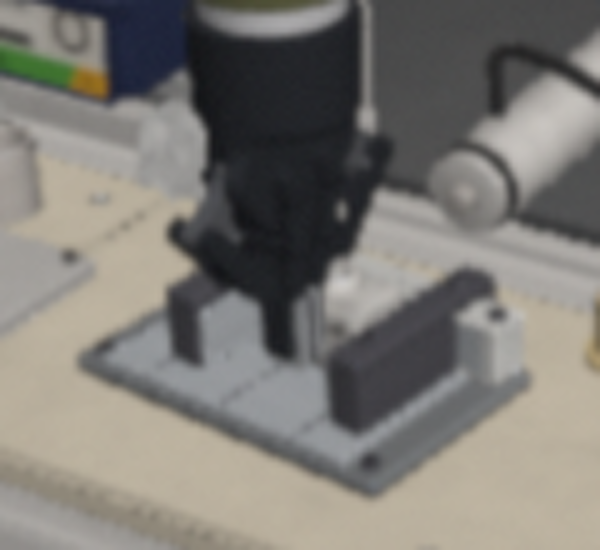

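>>> servo_tool([
  [0,0.05,0,0,1],
  [0,0.05,0,0,1],
  [0,0.05,0,0,1],
  [0,0,0,0,1],
  [0,0,0,0,1],
  [0,0,0,0,1],
  [0,0,0,0,1],
  [0,0,0,0,1],
  [0,0,0,0,1],
  [0,0,0,0,1],
])

```text
clock: 29.2
tcp_pos: [0.5052, -0.0565, 0.0279]
orientation: [-0.474, -0.523, -0.476, 0.525]
wrist_force: [-10.2, 0.4, 6.7]
finger_gap: 0.0001
```

```bash
python3 d.py 0.459 -0.0515 0.028 -0.098
```

```text
t 29.2 tcp [ 0.5052 -0.0565  0.0279] yawY -0.098 F [-10.2    0.4    6.75] gap 0.0001 tilt [-1.    -0.005 -0.   ] q [-0.27  0.35 -0.44  0.78 -0.    1.4 ]
turn -0.0
tool shift cm [-0.01 -4.65 -0.04]
```

The finger has pushed the block solidly onto the fence: TCP x stays at 0.5052 while the push grows to 10 N back and 7 N down. From here I'll increase this same diagonal push to about 16 N.

>>> servo_tool([
  [0.01,0.03,0,0,1],
  [0.01,0.03,0,0,1],
  [0,0.02,0,0,1],
  [0,0,0,0,1],
  [0,0,0,0,1],
  [0,0,0,0,1],
  [0,0,0,0,1],
  [0,0,0,0,1],
  [0,0,0,0,1],
  [0,0,0,0,1],
])

```text
clock: 30.45
tcp_pos: [0.5053, -0.0564, 0.0278]
orientation: [-0.473, -0.522, -0.477, 0.525]
wrist_force: [-12.0, -0.0, 9.9]
finger_gap: -0.0001
```

```bash
python3 d.py 0.459 -0.0515 0.028 -0.098;  python3 - <<'E'
from h import *
P={}
for n in("scene","top"):
    P[n]=p=optics.read_camera(n)
import pickle; pickle.dump(P,open("P5.pkl","wb"))
cv2.imwrite("pics/scene16.png",cv2.resize(P["scene"]["pixels"][150:230,230:310],None,fx=7,fy=7,interpolation=cv2.INTER_CUBIC))
cv2.imwrite("pics/top16.png",cv2.resize(P["top"]["pixels"][160:250,200:290],None,fx=6.5,fy=6.5,interpolation=cv2.INTER_CUBIC))
print(env.get_state()["wrist_force"],env.get_state()["ft_torque"])
E
```

```text
t 30.45 tcp [ 0.5053 -0.0564  0.0278] yawY -0.0981 F [-12.01  -0.03   9.85] gap -0.0001 tilt [-1.    -0.006 -0.   ] q [-0.27  0.35 -0.44  0.79 -0.    1.4 ]
turn -0.0001
tool shift cm [-0.02 -4.65 -0.04]
[-11.95412457  -0.15244131   9.04912363] [ 0.023086    2.0475716  -0.02273583]
```

View pics/scene16.png

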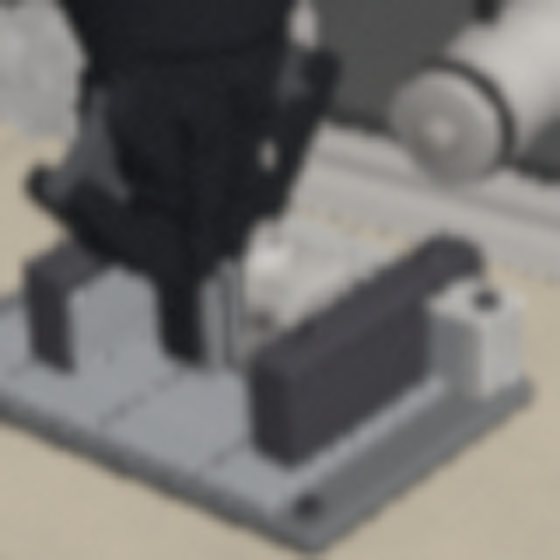

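View pics/top16.png

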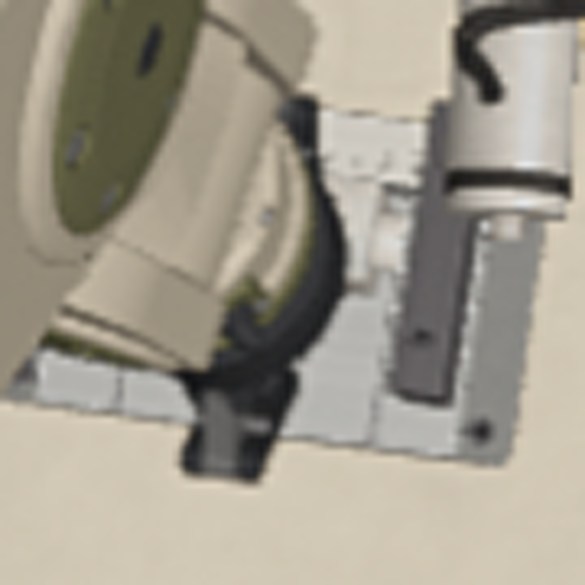

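>>> servo_tool([
  [0,0.03,0,0,1],
  [0,0.02,0,0,1],
  [0,0,0,0,1],
  [0,0,0,0,1],
  [0,0,0,0,1],
  [0,0,0,0,1],
  [0,0,0,0,1],
  [0,0,0,0,1],
  [0,0,0,0,1],
  [0,0,0,0,1],
])

```text
clock: 31.8
tcp_pos: [0.5053, -0.0564, 0.0278]
orientation: [-0.473, -0.522, -0.477, 0.526]
wrist_force: [-14.2, 0.7, 10.0]
finger_gap: 0.0002
```

```bash
python3 d.py 0.459 -0.0515 0.028 -0.098;  python3 - <<'E'
from h import *
for i in range(4):
    p=optics.read_camera("top"); print(np.round(env.get_state()["wrist_force"],2))
T=lambda u,v:(200+(u-3)/6.5,160+(v-3)/6.5)
A,C=atz(p,T(205,163),.046),atz(p,T(415,189),.046); d=(C-A)[:2]; n=np.array([-d[1],d[0]])/np.linalg.norm(d)
for uv,z in[((387,240),.040),((392,213),.034),((392,268),.034),((360,290),.034)]:
    X=atz(p,T(*uv),z); print(X.round(4),"mm to fence",(n@(X-A)[:2]*1000).round(1))
s=optics.read_camera("scene"); 
for nm in("block_center","jaw_face","fixed_jaw","thumb_post"): print(nm,[(np.round(r["location"],1).tolist(),round(r["conf"],2)) for r in models.pinpoint(nm,s)[:2]],[(np.round(r["location"],1).tolist(),round(r["conf"],2)) for r in models.pinpoint(nm,p)[:2]])
g=(.5355,-.0595,.034); print("pred",proj(s,g),proj(p,g))
cv2.imwrite("pics/top17.png",cv2.resize(p["pixels"][170:215,235:285],None,fx=12,fy=12,interpolation=cv2.INTER_CUBIC))
E
```

```text
t 31.8 tcp [ 0.5053 -0.0564  0.0278] yawY -0.0981 F [-14.16   0.7    9.99] gap 0.0002 tilt [-1.    -0.007  0.   ] q [-0.27  0.35 -0.44  0.79 -0.    1.4 ]
turn -0.0001
tool shift cm [-0.02 -4.66 -0.04]
[-13.01  -0.64  10.75]
[-13.43   1.01  11.34]
[-13.56   0.54  10.76]
[-12.97   0.07  10.57]
[ 0.5327 -0.0889  0.04  ] mm to fence -17.6
[ 0.5432 -0.0893  0.034 ] mm to fence -7.2
[ 0.5241 -0.0902  0.034 ] mm to fence -26.1
[ 0.5162 -0.0797  0.034 ] mm to fence -35.0
block_center [] [([245.5, 190.9], 0.68)]
jaw_face [([260.6, 193.4], 0.45)] []
fixed_jaw [([283.6, 202.0], 0.85)] [([264.0, 188.2], 0.96)]
thumb_post [([245.2, 176.6], 0.67)] []
pred [267.03510018 193.68322181] [246.33820161 195.33785626]
```

View pics/top17.png

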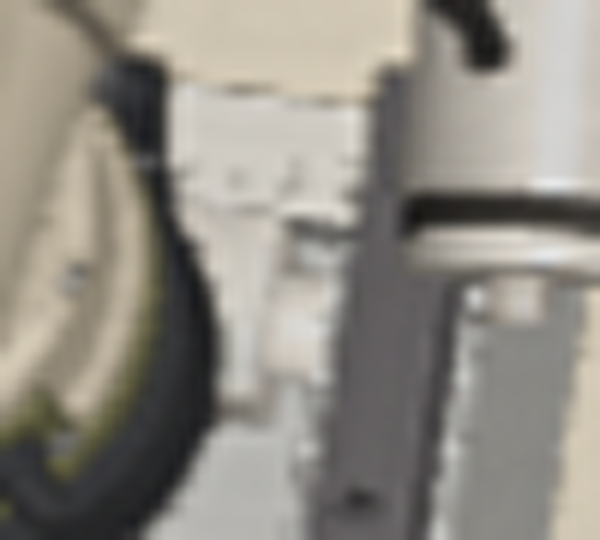

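Run:
```python
from h import *
import pickle
a=pickle.load(open("P4.pkl","rb"))["scene"]["pixels"]; b=pickle.load(open("P5.pkl","rb"))["scene"]["pixels"]
g=lambda i:cv2.cvtColor(i,cv2.COLOR_BGR2GRAY).astype(np.float32)
A,B=g(a),g(b)
for nm,(r0,r1,c0,c1) in {"slidejaw front":(186,206,228,246),"fixed jaw":(188,218,266,298)}.items():
    t=A[r0:r1,c0:c1]; m=cv2.matchTemplate(cv2.resize(B[r0-5:r1+5,c0-5:c1+5],None,fx=8,fy=8,interpolation=cv2.INTER_CUBIC),cv2.resize(t,None,fx=8,fy=8,interpolation=cv2.INTER_CUBIC),cv2.TM_CCOEFF_NORMED)
    _,v,_,l=cv2.minMaxLoc(m); print(nm,v,(l[0]-40)/8,(l[1]-40)/8)
print(env.get_state()["clock"],env.get_state()["wrist_force"])
```

```text
slidejaw front 0.9856317043304443 0.0 0.125
fixed jaw 0.8835396766662598 0.25 0.0
32.45 [-13.8444374    0.72853731  10.14928246]
```

Run:
```python
from h import *
print(order.hand_in()); s=env.get_state(); print(s["clock"],np.round(s["wrist_force"],2),np.round(s["tcp_pos"],4))
```

```text
the job is handed in; nothing more can be done
None
the job is handed in; nothing more can be done
```

I laid the valve block on the bed and let go of it, shut the sliding jaw on it, and pressed it back onto the fence and down on the bed. The job was handed in at about 32.5 s with that push still held. `hand_in` gives no verdict, so I don't know the official result.

**Jaw:** I pushed it shut by the thumb post until it stopped moving. The push was then 8.8 N, well under the 45 N limit, and the top view showed about 24 mm of travel, as expected for a gap of about 72 mm. That rests on camera measurements good to 1–2 mm; nothing reads the gap directly.

**Seating:** The closed fingers pushed low on the block's front face until it stood solidly against the fence. The same push then grew to about 13.5 N back and 10.5 N down, about 17 N in all. The readings before hand-in were steady to about 1 N, with the tool not moving.

**Last checks:**
- The port axis measured 17.6 mm in front of the fence; 18 mm is right.
- The sliding jaw had shifted less than about 0.3 mm during the push.
- I never moved the other parts on the bench.

**Less certain:**
- **Down force:** it reaches the block by friction on its front face, not from above. I worked out the load on the bed from the wrist force and did not measure it.
- **Squareness and upright:** the arm hid most of the block in both final views, so I could only judge these by eye from what showed.
- **Detection:** the network missed the block in the last scene picture, and in the top picture it placed it about 4 pixels from where I expected. I relied on my own measurements there.

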